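# Clamp the rusty axle in the yoke vise with its T-handle

### The job

Get the rusty axle ready for brushing its thread: pass its plain end endways between the jaws of the yoke vise so that it lies down in the lower jaw and on the rest, the plain end just showing past the jaws and all of the thinner threaded part standing clear beyond the rest. Then screw the top jaw down with the T-handle, going from one end of its bar to the other as needed, until the axle is held tight and the handle will go no further. Leave the other parts and the wire brush where they lie.

Things in the scene. Friction and masses are not known exactly. Their poses are not given: they have to be found in the camera images.
- vise: Dark cast-iron yoke pipe vise, bolted down: base plate 116 mm across, 245 mm long, 16 mm thick, a yoke (upside-down U) over one end and a low rest post at the other. Origin on the table under the screw, z up; y runs along the work, from the jaws to the rest (base: y -40 to +205 mm); x is across, leg to leg. Legs 62 mm apart inside at the feet, y -16 to +16; feet y -23 to +23, up to z 60.
- vise_seat (a point): Point on the screw's axis, 75 mm above the table, where the axis of the 16 mm shank lies when it rests in the lower jaw; axes as the vise. Lower jaw: 90 degree steel V along y, 42 mm long (y -21 to +21), 19 mm wide, lips at z 73. Between jaw and rest (y 25 to 168) fingers have free room above a low rib (z 34).
- vise_rest (a point): Where the shank's axis lies in the V of the rest: 178 mm from vise_seat along the vise's y, 75 mm above the table; axes as the vise. The rest is 16 mm long (y 170 to 186), its V 18 mm wide, lips at z 73.
- boss_top (a point): Centre of the top of the round boss (37 mm in diameter) on the yoke, 173 mm above the table, through which the screw passes; nothing but screw and T-handle stands higher.
- jaw: Top jaw under the screw: upside-down 90 degree V in a dark block 40 x 42 mm that moves straight up and down. Origin at the top of its V on the screw's axis; axes as the vise. At the start it hangs about 9 mm over where it meets the shank lying in the lower V, so the axle goes in endways, raised at most 5 mm over its resting height.
- handle (a joint): Turn of the screw with its T-handle, rad; grows clockwise seen from above, lowering jaw and handle 8 mm a full turn. At 0 the bar lies across the vise (along x); starts within 0.35 of 0. The jaw meets the axle at about 7, then tightens up to a solid stop at 7.9: about one and a quarter turns in all. Can be backed off to -3.2. Needs about 0.2 N m (3 to 4 N at bar_a) and stays where it is left.
- bar_mid (a point): Where the handle bar crosses the screw's axis, 215 mm above the table at joint value 0. Bar: bright steel, 12 mm in diameter, 174 mm overall with an 18 mm ball at each end; hub 30 mm in diameter, rising 17 mm over the bar's axis. At the start the ball ends reach at most 36 mm along the vise's y: keep a loading gripper clear of them.
- bar_a (a point): Centre of the bar 56 mm from the screw's axis, where one end is gripped; at joint value 0 on the vise's +x side. x axis along the bar outwards, z up.
- bar_b (a point): The same on the opposite end of the bar (-x side at joint value 0); axes parallel to bar_a's, so here x points inwards.
- axle: Loose rusty steel axle, 290 mm long, 0.4 kg: plain shank 16 mm in diameter and 230 mm long, then a thinner threaded part 12 mm in diameter, 60 mm long. Origin on its axis 125 mm from the plain end (balance point 134 mm from it); x along the axle to the plain end. Lies on the table, axis 8 mm up, may roll. In the vise its x points along the vise's -y.
- plain_end (a point): Centre of the end face of the plain 16 mm shank, 125 mm from the axle's origin. When properly laid in, it is 20 to 44 mm past the screw's axis on the side away from the rest (jaws end at 21 mm).
- thread_end (a point): Centre of the end face of the 12 mm threaded part, 165 mm from the axle's origin on the other side.
- caliper: Bystander: bronze-finished brake caliper lying flat, about 90 x 120 x 30 mm. Origin at its pivot bolt, on the table. Leave it alone.
- pulley: Bystander: white nylon idler pulley lying flat, 64 mm in diameter, 22 mm high. Origin under its centre. Leave it alone.
- headlamp: Bystander: dented chrome headlamp shell standing on its rim, 140 mm in diameter, 100 mm high. Origin under its centre. Leave it alone.
- wire_brush: Bystander: wire brush lying bristles down, wooden back, 252 mm long, 26 mm wide, 26 mm high. Origin on the table near its middle, x towards the bristle end. Leave it alone.

How it is judged:
By the outcome, as a careful person would: the job done as asked, in the order asked, and still so for the second after the job is handed in, with the robot touching nothing.
It also fails if it takes over 72 s, if anything falls off the work surface, if the arm or the gripper's body presses on something with over 40 N, if the wrist force passes 120 N, or if a joint passes its speed limit or range.

### The arm

A 6-joint arm with a two-finger parallel gripper is mounted at the origin on the work surface. World frame = base frame: x ahead of the robot, y to its left, z up, the work surface at z = 0. Lengths are in m, angles in rad, forces in N, time in s.
With the tool pointing down it reaches from about 0.4 to 0.825 m from the base axis. Payload 7 kg.
Tool frame: the origin (TCP) lies midway between the tips of the shut fingers; the grasp point (between the pads) lies 19 mm behind it (manip.pinch_z is the distance from the TCP to the grasp point, in m); y points along the fingers, z is the direction in which the jaws open and shut, and the axes are right-handed (so a half turn about y gives the same grasp; the last joint's range is limited). The gripper opens to 85 mm and grips with 20 to 120 N. Pads are 22 mm wide; open, the fingers measure 114 mm over their backs; the gripper's body (76 mm by 85 mm) begins 54 mm behind the grasp point. The pads swing forward as they close: fully open they stand 13 mm farther back than shut.
Start: joints at [1.573, 0.359, 0.012, 0, -1.224, -0.288], TCP at [0.19, 0.648, 0.231] pointing down, gripper open.
Joint ranges: [-3.07, 3.07], [-1.43, 2.12], [-1.02, 1.25], [-3.03, 1.67], [-3.05, -0], [-3.03, 3.03]. Speed limits (rad/s): [2.39, 2.39, 3.01, 3.14, 3.14, 3.14].

### API

Orientations are given as [roll, pitch, yaw] about the fixed x, y, z axes, in that order (R = Rz(yaw) Ry(pitch) Rx(roll)).
In Python, from cell import manip gives the robot as it stands. The module is installed in compiled form; this text tells all that it offers.
- The arm moves only by the shell command python3 -m inch 'ROWS' [FORCE]. ROWS is JSON, a list of rows, each an object of numbers: "dx", "dy", "dz": the shift along the tool's x, y, z in mm; "wx", "wy", "wz": the turn, a rotation vector about the tool's x, y, z in degrees; "claw": the opening in per cent of the stroke, from 0 (shut) to 100 (fully open). A call has 1 to 12 rows; each row shifts and turns the commanded pose from where the row before left it, along the tool's axes as they then stand; what a row does not reach is not made up. A row lasts 1/10 s, in which the tool goes at most 50 mm and 8.59 degrees, less where a joint would pass 70% of its speed; a pose out of reach is approached as far as the arm can. A call with a gripper value outside its range is refused whole. The fingers move at their own pace and stop on an object; FORCE is the grip in N (left out, the last holds). Time passes only in rows, so rows that do not move let the fingers close. It gives the time, the measured TCP pose, the force and the opening at its end, in the units of the state.
- manip.state(): the state, without advancing time (a new reading comes with each control period).
- manip.get_image(name): name is "scene" or "top" or "wrist"; returns (picture, depth): 480x640x3 uint8, red, green, blue; 480x640 float32, m along the optical axis (not along the pixel's ray), 0 where there is no reading.
- manip.camera_params(name): a dict with "fx", "fy", "cx", "cy" (pixels), "rvec" (rotation vector, rad) and "tvec" (3), from world to camera coordinates, as OpenCV has them. Camera axes: x right, y down, z forward; pixel columns grow to the right and rows downward; lengths in m; the calibration is good to about 2 mm. The wrist camera is an equidistant fisheye: a pixel r from the principal point sees the ray r / f radians off the axis. A picture is of the moment at which its call begins: read the wrist's pose just before it. camera_params takes no time and is no camera call; for the wrist camera it gives the pose at the moment of the call.
- manip.sign_off(): hands the job in, once; it reports no verdict.
The state is a dict: "clock": time; "joint_positions": joint angles; "qvel": joint speeds; "tau": joint torques, N m; "ee_pos": TCP position; "tcp_rot": TCP orientation; "contact_force": force on the tool from outside, world axes, zero at the start; "moment": the same for the moment, N m; "grip_width": opening from 0.0 (shut) to 1.0 (fully open).
Only numpy, scipy, OpenCV 4.12 (cv2) and the standard library are available. Lean on these libraries where they do the work, as an engineer would, in place of code of your own. Each camera call takes 0.05 s, during which the arm holds its last target.

## Working session

There is one attempt and no reset: what is moved stays moved. The work goes in short steps, Python scripts to look and compute and a shell command to move; the robot and the scene stay as the last step left them, time stands still between calls to the robot, and variables do not carry over. Pictures are saved under pics/ and viewed, and the job is handed in when it is done.

```bash
mkdir -p pics; python3 - <<'E'
from cell import manip
import cv2
print(manip.state(), manip.pinch_z)
for n in ["scene","top"]:
    im,d=manip.get_image(n); cv2.imwrite(f"pics/{n}0.png",im[:,:,::-1])
    import numpy as np; np.savez(f"pics/{n}0.npz",im=im,d=d,**manip.camera_params(n)); print(manip.camera_params(n))
E
```

```text
{'clock': 0.0, 'joint_positions': array([ 1.57307230e+00,  3.59377245e-01,  1.10894034e-02, -3.68400402e-04,
       -1.22407570e+00, -2.88082911e-01]), 'qvel': array([ 0.00048509,  0.00090635, -0.00071199,  0.00068799,  0.00147087,
       -0.00085201]), 'tau': array([ 3.43120955e-04, -5.83316588e+01,  2.93420756e+01,  6.93663955e+00,
       -5.91887088e-03, -1.81053380e-06]), 'ee_pos': array([0.19019821, 0.64716765, 0.23037991]), 'tcp_rot': array([-1.56919529e+00,  1.13263377e-04,  2.85566034e+00]), 'contact_force': array([ 1.26173528, -0.48508123, -0.22707351]), 'moment': array([ 0.01900282,  0.03218753, -0.00680277]), 'grip_width': 0.998645080486795} 0.0187
{'fx': 455.35631220137515, 'fy': 455.35631220137515, 'cx': 322.01986499901216, 'cy': 232.4273409505002, 'rvec': array([ 2.28282775,  1.28944636, -0.37745758]), 'tvec': array([-0.23893428, -0.34704979,  1.53507488])}
{'fx': 462.90976901755766, 'fy': 462.90976901755766, 'cx': 320.7282405965858, 'cy': 242.91783686569514, 'rvec': array([ 2.18757971, -2.14758739,  0.14192688]), 'tvec': array([-0.06901851,  0.54719865,  1.27947781])}
```

View pics/scene0.png

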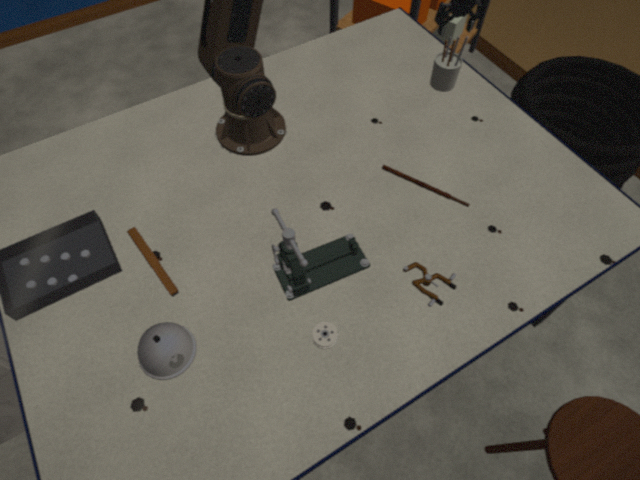

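View pics/top0.png

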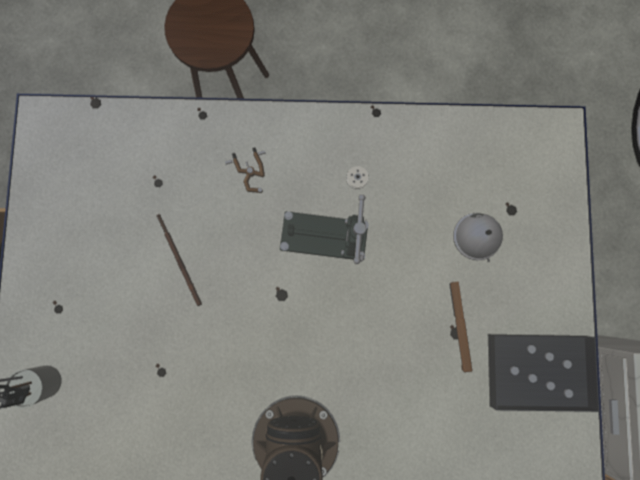

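The scene view shows the vise at about (320,265), and the axle from (385,167) to (468,205). In the top view the axle runs from the thread end (159,215) to the plain end (199,304). The yoke is at (360,228), the rest is at (285,232), and the T-bar runs (361,197)–(359,262).

```bash
cat > h.py <<'E'
import numpy as np, cv2
def load(f): return dict(np.load(f))
def ray(c,u,v):
    R=cv2.Rodrigues(c['rvec'])[0]; d=R.T@np.array([(u-c['cx'])/c['fx'],(v-c['cy'])/c['fy'],1.]); o=-R.T@c['tvec']; return o,d
def atz(c,u,v,z):
    o,d=ray(c,u,v); return o+d*(z-o[2])/d[2]
def proj(c,p): return cv2.projectPoints(np.array(p,float).reshape(-1,3),c['rvec'],c['tvec'],np.array([[c['fx'],0,c['cx']],[0,c['fy'],c['cy']],[0,0,1.]]),None)[0].reshape(-1,2)
def cloud(c):
    R=cv2.Rodrigues(c['rvec'])[0]; v,u=np.mgrid[:480,:640]; z=c['d']
    P=np.stack([(u-c['cx'])/c['fx']*z,(v-c['cy'])/c['fy']*z,z],-1)
    return (P-c['tvec'])@R
E
python3 - <<'E'
from h import *
c=load('pics/top0.npz'); s=load('pics/scene0.npz')
for n,k in(('top',c),('scene',s)):
    P=cloud(k); print(n,'table z',np.median(P[300:330,330:400,2]) if n=='top' else np.median(P[180:220,200:260,2]))
im=c['im']; a=im[200:315,140:215]; v=im[165:275,270:380]
cv2.imwrite('pics/a1.png',cv2.resize(a[:,:,::-1],None,fx=5,fy=5,interpolation=cv2.INTER_CUBIC))
cv2.imwrite('pics/v1.png',cv2.resize(v[:,:,::-1],None,fx=5,fy=5,interpolation=cv2.INTER_CUBIC))
cv2.imwrite('pics/v2.png',cv2.resize(s['im'][195:310,260:380][:,:,::-1],None,fx=5,fy=5,interpolation=cv2.INTER_CUBIC))
P=cloud(c); 
# axle mask
hsv=im.astype(int); m=np.zeros(im.shape[:2],bool); m[205:315,150:210]=((hsv[...,0]-hsv[...,2])>25)[205:315,150:210]|(im.sum(2)<240)[205:315,150:210]
print(m.sum(), P[m][:,2].mean())
vv,uu=np.nonzero(m); pts=np.array([atz(c,u,v,0.008) for u,v in zip(uu,vv)])[:,:2]
mu=pts.mean(0); w,V=np.linalg.eigh(np.cov(pts.T)); d=V[:,1]; d*=np.sign(-d[1]); t=(pts-mu)@d
print(mu,d,np.degrees(np.arctan2(d[1],d[0])),t.min(),t.max(),mu+d*t.min(),mu+d*t.max())
n=np.array([-d[1],d[0]]); q=(pts-mu)@n
for b in np.arange(t.min(),t.max(),.02):
    k=(t>=b)&(t<b+.02); print(round(b,3),k.sum(),np.round(np.ptp(q[k]),4), q[k].mean().round(4))
E
```

```text
top table z 0.0002883405094682938
scene table z 0.0003528239391673295
379 0.02593108338510577
[0.4858445  0.34154819] [-0.88884467 -0.45820863] -152.728426054982 -0.15499314542834788 0.13096825722412175 [0.62360934 0.41256739] [0.36943407 0.2815374 ]
-0.155 17 0.0064 0.0002
-0.135 18 0.0067 -0.0001
-0.115 16 0.0083 -0.0
-0.095 28 0.0115 -0.0001
-0.075 26 0.0103 0.0001
-0.055 29 0.0114 0.0002
-0.035 26 0.0102 0.0
-0.015 32 0.0126 -0.0003
0.005 33 0.0128 -0.0005
0.025 28 0.0116 0.0002
0.045 29 0.0112 0.0001
0.065 30 0.0113 0.0003
0.085 28 0.0113 0.0
0.105 30 0.0115 0.0001
0.125 9 0.0099 -0.0004
```

```bash
ls pics
```

```text
a1.png
scene0.npz
scene0.png
top0.npz
top0.png
v1.png
v2.png
```

View pics/v1.png

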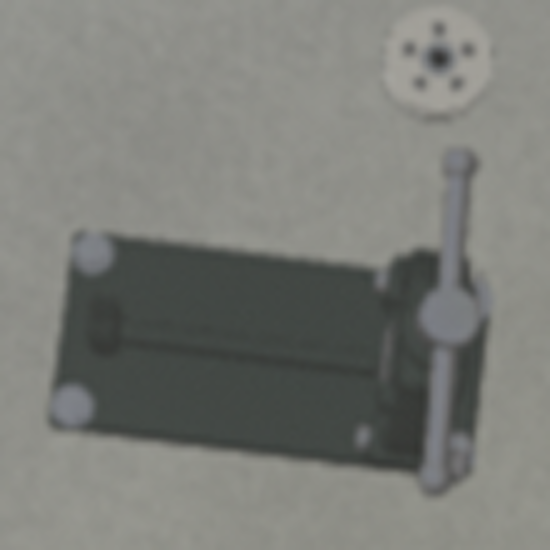

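View pics/v2.png

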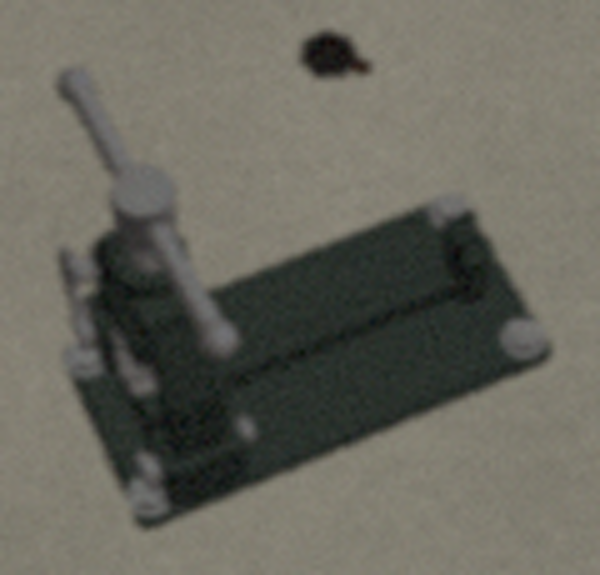

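```bash
python3 - <<'E'
from h import *
c=load('pics/top0.npz'); P=cloud(c); np.set_printoptions(precision=4,suppress=True)
im=c['im'].astype(int); 
m=np.zeros(im.shape[:2],bool); m[205:270,272:375]=(im.sum(2)<330)[205:270,272:375]
mb=m&(P[...,2]<0.03)
print(mb.sum(),m.sum())
vv,uu=np.nonzero(mb); pts=np.array([atz(c,u,v,.016)[:2] for u,v in zip(uu,vv)],np.float32)
print(cv2.minAreaRect(pts*1000))
sub=np.zeros_like(m); sub[190:270,340:375]=1
for lo,hi in((.19,.26),(.15,.19),(.05,.09)):
    k=sub&(P[...,2]>lo)&(P[...,2]<hi); print(lo,k.sum(),P[k].mean(0) if k.any() else 0, P[k].min(0),P[k].max(0))
k=sub&(P[...,2]>.19); X=P[k]; w,V=np.linalg.eigh(np.cov(X[:,:2].T)); print('bar dir',V[:,1],w)
E
```

```text
2261 3154
((571.5633544921875, -67.2230224609375), (245.3118133544922, 117.02098083496094), 83.35967254638672)
0.19 431 [ 0.5632 -0.1485  0.2234] [ 0.4793 -0.1629  0.2091] [ 0.6495 -0.1344  0.2362]
0.15 152 [ 0.56   -0.1423  0.1642] [ 0.533  -0.1678  0.1511] [ 0.5951 -0.1295  0.1769]
0.05 159 [ 0.5573 -0.1357  0.0623] [ 0.5073 -0.1846  0.0506] [ 0.6225 -0.1153  0.0859]
bar dir [-0.9913  0.1316] [0.0001 0.0025]
```

The crops show the vise base's left corners at (75,235) and (55,425), the hub at (450,315), and the T-bar nearly parallel to the base's short side. The rest is at the left, so vise +y is roughly world +y. I'll cross-check against the scene camera.

```bash
python3 - <<'E'
from h import *
np.set_printoptions(precision=4,suppress=True)
c=load('pics/top0.npz'); s=load('pics/scene0.npz')
# axle in scene
im=s['im'].astype(int); m=np.zeros(im.shape[:2],bool); m[160:212,378:475]=((im[...,0]-im[...,2])>30)[160:212,378:475]|(im.sum(2)<230)[160:212,378:475]
n,l,st,_=cv2.connectedComponentsWithStats(m.astype(np.uint8)); k=1+np.argmax(st[1:,4]); m=l==k
vv,uu=np.nonzero(m); pts=np.array([atz(s,u,v,.008)[:2] for u,v in zip(uu,vv)])
mu=pts.mean(0); w,V=np.linalg.eigh(np.cov(pts.T)); d=V[:,1]; d*=np.sign(-d[1]); t=(pts-mu)@d
print('axle scene',m.sum(),np.degrees(np.arctan2(d[1],d[0])),mu+d*t.min(),mu+d*t.max(),np.ptp(t))
# vise model
yaw=np.radians(-6.64); vx=np.array([np.cos(yaw),np.sin(yaw),0]);vy=np.array([-np.sin(yaw),np.cos(yaw),0]);o=np.array([.5620,-.1491,0])
T=lambda x,y,z:o+(x*vx+y*vy+np.array([0,0,z*1.]))/1000 if 0 else o+x/1e3*vx+y/1e3*vy+np.array([0,0,z/1e3])
pts=[T(x,y,16) for x,y in((-58,-40),(58,-40),(58,205),(-58,205))]
bar=[T(x,0,215) for x in(-78,78)]+[T(0,0,232)]; rest=[T(-9,170,73),T(9,170,73),T(9,186,73),T(-9,186,73)]
for nme,k in(('top',c),('scene',s)):
    I=cv2.resize(k['im'][:,:,::-1],None,fx=5,fy=5,interpolation=cv2.INTER_CUBIC)
    f=lambda P:np.int32((proj(k,P)+.5)*5)
    cv2.polylines(I,[f(pts)],True,(0,255,255),1); cv2.polylines(I,[f(rest)],True,(0,255,0),1)
    for q in f(bar): cv2.circle(I,tuple(map(int,q)),4,(0,0,255),-1)
    q=f(pts); x0,y0=q.min(0)-120; cv2.imwrite(f'pics/ov_{nme}.png',I[max(y0,0):y0+600,x0:x0+700])
E
```

```text
axle scene 421 -152.71735134738788 [0.6219 0.4116] [0.3662 0.2797] 0.2877553912170413
```

View pics/ov_top.png

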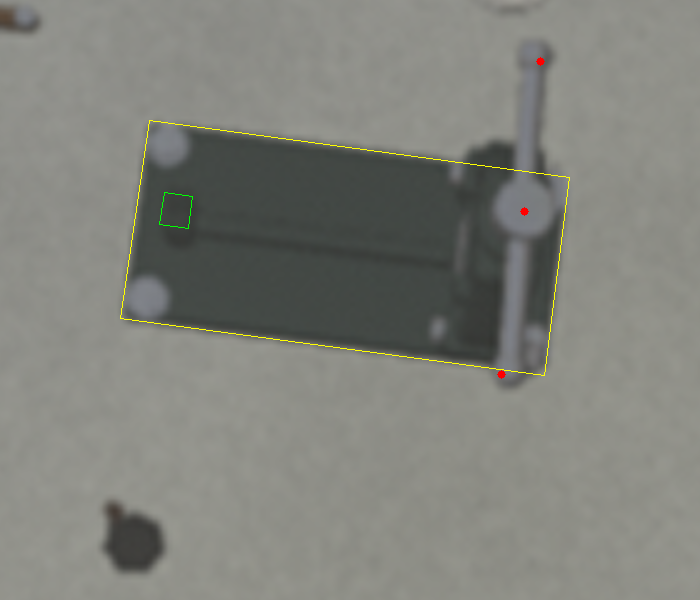

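View pics/ov_scene.png

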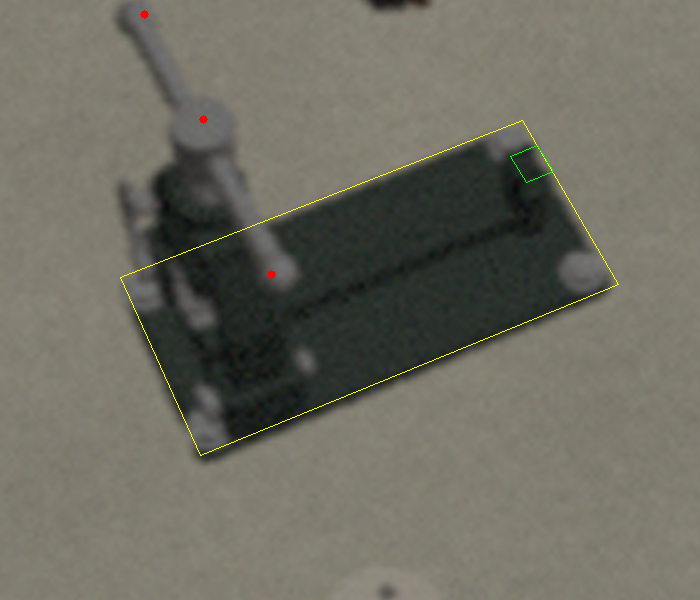

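The two cameras agree. The vise origin is about (0.5628,-0.149) with yaw -6.6°, the bar is at about 0, and the axle measures 287 mm against the expected 290. I'll grip it 122 mm from the plain end, at about (0.475,0.336).

```bash
cat >> h.py <<'E'
from scipy.spatial.transform import Rotation as Ro
VY=np.radians(-6.64); VO=np.array([.5628,-.149,0])
def V(x,y,z): # vise mm -> world
    return VO+np.array([np.cos(VY)*x-np.sin(VY)*y,np.sin(VY)*x+np.cos(VY)*y,z])/1e3
def V_inv(p):
    d=(np.asarray(p)-VO)*1e3; return np.array([np.cos(VY)*d[0]+np.sin(VY)*d[1],-np.sin(VY)*d[0]+np.cos(VY)*d[1],d[2]])
def show(target=None,yaw=None):
    from cell import manip
    s=manip.state(); R=Ro.from_euler('xyz',s['tcp_rot']); 
    print('t %.2f tcp %s rpy %s F %s grip %.3f q1 %.1f q6 %.1f'%(s['clock'],np.round(s['ee_pos'],4),np.round(np.degrees(s['tcp_rot']),2),np.round(s['contact_force'],1),s['grip_width'],*np.degrees(s['joint_positions'][[0,5]])), 'vise',V_inv(s['ee_pos']).round(1))
    if target is not None: print('shift mm tool',(R.inv().apply(np.asarray(target)-s['ee_pos'])*1e3).round(1))
    if yaw is not None:
        T=Ro.from_euler('xyz',[-90,0,yaw],degrees=True); print('turn deg tool',np.degrees((R.inv()*T).as_rotvec()).round(2))
E
python3 -m inch '[{"dx":-36,"dz":22},{"dx":-36,"dz":22},{"dx":-36,"dz":22},{"dx":-36,"dz":22},{"dx":-36,"dz":22},{"dx":-36,"dz":22},{"dx":-36,"dz":22},{"dx":-36,"dz":22},{"dx":-36,"dz":22},{"dx":-36,"dz":22},{"wy":8.5},{"wy":8.5}]'
python3 -m inch '[{"wy":8.5},{"wy":8.5},{"wy":8.5},{"wy":8.5},{"wy":8.5},{"wy":8.5},{"wy":8.5},{"wy":8.5},{"wy":8.5},{"wy":8.5},{"wy":8.5},{"wy":8.5}]'
python3 -c "
from h import *
show([.4749,.3357,.06],27.3)"
```

```text
t 0.10 tcp [0.1902 0.6472 0.2305] rpy [-8.9920e+01  1.0000e-02  1.6362e+02] F [ 0.2 -0.3 -0.4] grip 0.999 q1 90.1 q6 -16.5 vise [-462.2  747.8  230.5]
shift mm tool [-361.   170.9  218.3]
turn deg tool [-3.0000e-02  1.3632e+02 -1.0000e-01]schema error: expected keys dx, dy, dz, wx, wy, wz, claw
schema error: expected keys dx, dy, dz, wx, wy, wz, claw
```

```bash

python3 -m inch '[{"dx":-36,"dy":0,"dz":22,"wx":0,"wy":0,"wz":0,"claw":100},{"dx":-36,"dy":0,"dz":22,"wx":0,"wy":0,"wz":0,"claw":100},{"dx":-36,"dy":0,"dz":22,"wx":0,"wy":0,"wz":0,"claw":100},{"dx":-36,"dy":0,"dz":22,"wx":0,"wy":0,"wz":0,"claw":100},{"dx":-36,"dy":0,"dz":22,"wx":0,"wy":0,"wz":0,"claw":100},{"dx":-36,"dy":0,"dz":22,"wx":0,"wy":0,"wz":0,"claw":100},{"dx":-36,"dy":0,"dz":22,"wx":0,"wy":0,"wz":0,"claw":100},{"dx":-36,"dy":0,"dz":22,"wx":0,"wy":0,"wz":0,"claw":100},{"dx":-36,"dy":0,"dz":22,"wx":0,"wy":0,"wz":0,"claw":100},{"dx":-36,"dy":0,"dz":20,"wx":0,"wy":0,"wz":0,"claw":100},{"dx":0,"dy":0,"dz":0,"wx":0,"wy":8.5,"wz":0,"claw":100},{"dx":0,"dy":0,"dz":0,"wx":0,"wy":8.5,"wz":0,"claw":100}]'
python3 -m inch '[{"dx":0,"dy":10,"dz":0,"wx":0,"wy":8.5,"wz":0,"claw":100},{"dx":0,"dy":10,"dz":0,"wx":0,"wy":8.5,"wz":0,"claw":100},{"dx":0,"dy":10,"dz":0,"wx":0,"wy":8.5,"wz":0,"claw":100},{"dx":0,"dy":10,"dz":0,"wx":0,"wy":8.5,"wz":0,"claw":100},{"dx":0,"dy":10,"dz":0,"wx":0,"wy":8.5,"wz":0,"claw":100},{"dx":0,"dy":10,"dz":0,"wx":0,"wy":8.5,"wz":0,"claw":100},{"dx":0,"dy":10,"dz":0,"wx":0,"wy":8.5,"wz":0,"claw":100},{"dx":0,"dy":10,"dz":0,"wx":0,"wy":8.5,"wz":0,"claw":100},{"dx":0,"dy":10,"dz":0,"wx":0,"wy":8.5,"wz":0,"claw":100},{"dx":0,"dy":0,"dz":0,"wx":0,"wy":8.5,"wz":0,"claw":100},{"dx":0,"dy":0,"dz":0,"wx":0,"wy":8.5,"wz":0,"claw":100},{"dx":0,"dy":0,"dz":0,"wx":0,"wy":8.5,"wz":0,"claw":100}]'
python3 -c "
from h import *
show([.4749,.3357,.06],27.3)"
```

```text
clock: 1.3
ee_pos: [0.475, 0.3354, 0.2308]
tcp_rot: [-1.57, -0.0, 2.551]
contact_force: [-0.6, -0.1, 0.3]
grip_width: 1.002
clock: 2.5
ee_pos: [0.474, 0.3367, 0.1408]
tcp_rot: [-1.571, 0.001, 0.773]
contact_force: [-0.9, -0.0, 0.4]
grip_width: 1.003
t 2.50 tcp [0.474  0.3367 0.1408] rpy [-9.000e+01  6.000e-02  4.427e+01] F [-0.9 -0.   0.4] grip 1.003 q1 54.6 q6 -100.4 vise [-144.4  472.2  140.8]
shift mm tool [ 0.  80.8 -1.3]
turn deg tool [ 1.000e-02  1.697e+01 -6.000e-02]
```

```bash

python3 -m inch '[{"dx":0,"dy":0,"dz":0,"wx":0,"wy":8.5,"wz":0,"claw":100},{"dx":0,"dy":0,"dz":-1.2,"wx":0,"wy":8.5,"wz":0,"claw":100},{"dx":0,"dy":40,"dz":0,"wx":0,"wy":0,"wz":0,"claw":100},{"dx":0,"dy":40,"dz":0,"wx":0,"wy":0,"wz":0,"claw":100},{"dx":0,"dy":0,"dz":0,"wx":0,"wy":0,"wz":0,"claw":100}]'
python3 - <<'E'
from h import *
show([.4749,.3357,.003],27.3)
from cell import manip
im,d=manip.get_image("wrist"); cv2.imwrite("pics/w1.png",im[:,:,::-1])
E
```

```text
clock: 3.0
ee_pos: [0.4722, 0.3328, 0.0563]
tcp_rot: [-1.574, 0.009, 0.481]
contact_force: [-1.1, -0.1, -0.1]
grip_width: 1.003
t 3.00 tcp [0.4722 0.3328 0.0563] rpy [-90.19   0.52  27.55] F [-1.1 -0.1 -0.1] grip 1.003 q1 54.5 q6 -116.9 vise [-145.7  468.1   56.3]
shift mm tool [ 4.2 53.3  1.5]
turn deg tool [ 0.19  0.25 -0.52]
```

View pics/w1.png

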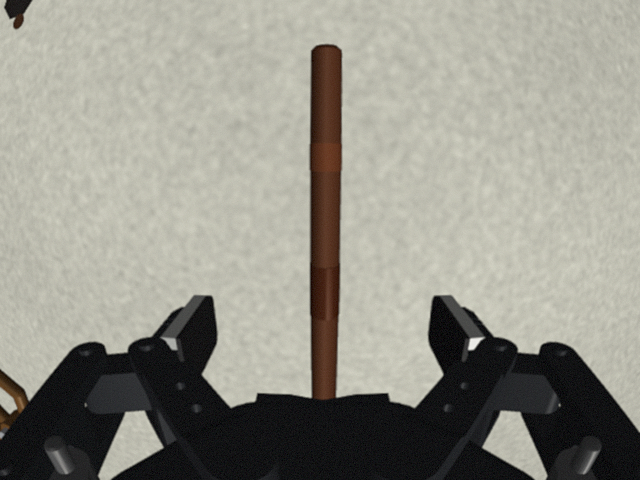

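The wrist view shows the axle centred between the fingers (column about 325) and aligned with the tool, with the plain end at (326,47). Now I'll descend.

```bash

python3 -m inch '[{"dx":0,"dy":20,"dz":0,"wx":0,"wy":0,"wz":0,"claw":100},{"dx":0,"dy":15,"dz":0,"wx":0,"wy":0,"wz":0,"claw":100},{"dx":0,"dy":10,"dz":0,"wx":0,"wy":0,"wz":0,"claw":100},{"dx":0,"dy":5,"dz":0,"wx":0,"wy":0,"wz":0,"claw":100},{"dx":0,"dy":0,"dz":0,"wx":0,"wy":0,"wz":0,"claw":100},{"dx":0,"dy":0,"dz":0,"wx":0,"wy":0,"wz":0,"claw":100}]'
python3 -c "
from h import *
show([.4749,.3357,.003],27.3)"
```

```text
clock: 3.65
ee_pos: [0.4754, 0.3365, 0.0123]
tcp_rot: [-1.57, -0.001, 0.482]
contact_force: [-0.0, -0.4, 0.2]
grip_width: 1.001
t 3.65 tcp [0.4754 0.3365 0.0123] rpy [-8.998e+01 -7.000e-02  2.764e+01] F [-0.  -0.4  0.2] grip 1.001 q1 54.5 q6 -116.9 vise [-142.9  472.1   12.3]
shift mm tool [-0.8  9.3 -0.4]
turn deg tool [-0.02  0.34  0.07]
```

```bash

python3 -m inch '[{"dx":0,"dy":5,"dz":-0.4,"wx":0,"wy":0.3,"wz":0,"claw":60},{"dx":0,"dy":4.5,"dz":0,"wx":0,"wy":0,"wz":0,"claw":40},{"dx":0,"dy":0,"dz":0,"wx":0,"wy":0,"wz":0,"claw":25},{"dx":0,"dy":0,"dz":0,"wx":0,"wy":0,"wz":0,"claw":15},{"dx":0,"dy":0,"dz":0,"wx":0,"wy":0,"wz":0,"claw":0},{"dx":0,"dy":0,"dz":0,"wx":0,"wy":0,"wz":0,"claw":0},{"dx":0,"dy":0,"dz":0,"wx":0,"wy":0,"wz":0,"claw":0},{"dx":0,"dy":0,"dz":0,"wx":0,"wy":0,"wz":0,"claw":0}]' 80
python3 -c "
from h import *
show([.4749,.3357,.003],27.3)"
```

```text
clock: 4.45
ee_pos: [0.4752, 0.3356, 0.0021]
tcp_rot: [-1.571, -0.0, 0.477]
contact_force: [-0.6, -1.2, 4.2]
grip_width: 0.148
t 4.45 tcp [0.4752 0.3356 0.0021] rpy [-9.000e+01 -1.000e-02  2.733e+01] F [-0.6 -1.2  4.2] grip 0.148 q1 54.5 q6 -117.2 vise [-143.   471.2    2.1]
shift mm tool [-0.2 -0.9  0.3]
turn deg tool [-0.    0.03  0.01]
```

```bash

python3 -m inch '[{"dx":0,"dy":-10,"dz":0,"wx":0,"wy":0,"wz":0,"claw":0},{"dx":0,"dy":-25,"dz":0,"wx":0,"wy":0,"wz":0,"claw":0},{"dx":0,"dy":-40,"dz":0,"wx":0,"wy":0,"wz":0,"claw":0},{"dx":0,"dy":-40,"dz":0,"wx":0,"wy":0,"wz":0,"claw":0},{"dx":0,"dy":-30,"dz":0,"wx":0,"wy":0,"wz":0,"claw":0},{"dx":0,"dy":-15,"dz":0,"wx":0,"wy":0,"wz":0,"claw":0},{"dx":0,"dy":0,"dz":0,"wx":0,"wy":0,"wz":0,"claw":0},{"dx":0,"dy":0,"dz":0,"wx":0,"wy":0,"wz":0,"claw":0}]' 80
python3 - <<'E'
from h import *
show([*V(0,152,100)],83.36)
print(V(0,152,100))
from cell import manip
im,d=manip.get_image("wrist"); cv2.imwrite("pics/w2.png",im[:,:,::-1])
E
```

```text
clock: 5.25
ee_pos: [0.4745, 0.3352, 0.1611]
tcp_rot: [-1.57, 0.001, 0.476]
contact_force: [0.2, 0.1, -4.4]
grip_width: 0.149
t 5.25 tcp [0.4745 0.3352 0.1611] rpy [-8.998e+01  6.000e-02  2.730e+01] F [ 0.2  0.1 -4.4] grip 0.149 q1 54.5 q6 -117.2 vise [-143.7  470.7  161.1]
shift mm tool [ -58.6   61.  -344.7]
turn deg tool [-5.000e-02 -5.606e+01 -5.000e-02]
[0.58037586 0.00198043 0.1       ]
```

View pics/w2.png

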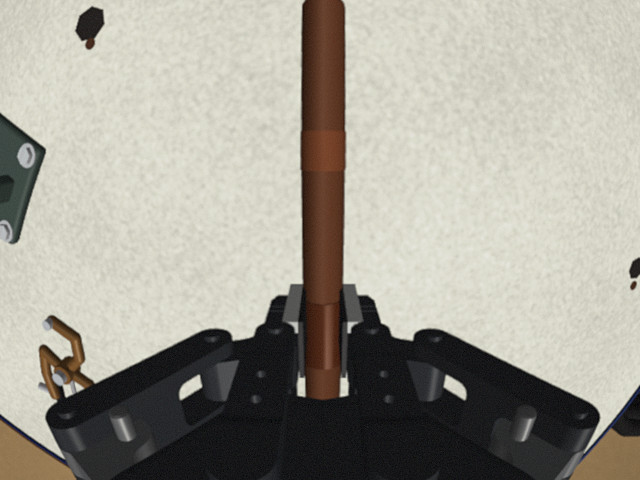

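The axle is firmly held and straight in the fingers; the wrench reads -4.4 N, which is its weight. Next I'll turn it to the vise direction and move towards the rest.

```bash

python3 -m inch '[{"dx":0,"dy":0,"dz":0,"wx":0,"wy":-8,"wz":0,"claw":0},{"dx":0,"dy":0,"dz":0,"wx":0,"wy":-8,"wz":0,"claw":0},{"dx":0,"dy":0,"dz":0,"wx":0,"wy":-8,"wz":0,"claw":0},{"dx":0,"dy":0,"dz":0,"wx":0,"wy":-8,"wz":0,"claw":0},{"dx":0,"dy":0,"dz":0,"wx":0,"wy":-8,"wz":0,"claw":0},{"dx":0,"dy":0,"dz":0,"wx":0,"wy":-8,"wz":0,"claw":0},{"dx":0,"dy":0,"dz":0,"wx":0,"wy":-8,"wz":0,"claw":0},{"dx":0,"dy":0,"dz":0,"wx":0,"wy":0,"wz":0,"claw":0},{"dx":0,"dy":0,"dz":0,"wx":0,"wy":0,"wz":0,"claw":0}]' 80
python3 -c "
from h import *
show([*V(0,155,160)],83.36)"
```

```text
clock: 6.2
ee_pos: [0.4747, 0.3351, 0.1605]
tcp_rot: [-1.569, 0.002, 1.45]
contact_force: [-0.1, -0.4, -4.6]
grip_width: 0.147
t 6.20 tcp [0.4747 0.3351 0.1605] rpy [-89.92   0.11  83.08] F [-0.1 -0.4 -4.6] grip 0.147 q1 54.5 q6 -61.4 vise [-143.5  470.7  160.5]
shift mm tool [-315.     0.9 -145. ]
turn deg tool [-0.08 -0.28 -0.11]
```

```bash

python3 -m inch '[{"dx":-15,"dy":0,"dz":-15,"wx":0,"wy":0,"wz":0,"claw":0},{"dx":-30,"dy":0,"dz":-25,"wx":0,"wy":0,"wz":0,"claw":0},{"dx":-40,"dy":0,"dz":-25,"wx":0,"wy":0,"wz":0,"claw":0},{"dx":-40,"dy":0,"dz":-25,"wx":0,"wy":0,"wz":0,"claw":0},{"dx":-40,"dy":0,"dz":-25,"wx":0,"wy":0,"wz":0,"claw":0},{"dx":-40,"dy":0,"dz":-20,"wx":0,"wy":0,"wz":0,"claw":0},{"dx":-40,"dy":0,"dz":-10,"wx":0,"wy":0,"wz":0,"claw":0},{"dx":-40,"dy":0,"dz":0,"wx":0,"wy":0,"wz":0,"claw":0},{"dx":-20,"dy":0,"dz":0,"wx":0,"wy":0,"wz":0,"claw":0},{"dx":-10,"dy":0,"dz":0,"wx":0,"wy":0,"wz":0,"claw":0},{"dx":0,"dy":0,"dz":0,"wx":0,"wy":0,"wz":0,"claw":0},{"dx":0,"dy":0,"dz":0,"wx":0,"wy":0,"wz":0,"claw":0}]' 80
python3 - <<'E'
from h import *
show([*V(0,154,85)],83.36)
from cell import manip
im,d=manip.get_image("wrist"); cv2.imwrite("pics/w3.png",im[:,:,::-1])
k=manip.camera_params("top");im,d=manip.get_image("top"); np.savez("pics/top1.npz",im=im,d=d,**k); cv2.imwrite("pics/t3.png",cv2.resize(im[170:300,230:390,::-1],None,fx=4,fy=4,interpolation=cv2.INTER_CUBIC))
E
```

```text
clock: 7.4
ee_pos: [0.5827, 0.0064, 0.1616]
tcp_rot: [-1.571, -0.0, 1.453]
contact_force: [1.3, 0.3, -3.5]
grip_width: 0.149
t 7.40 tcp [0.5827 0.0064 0.1616] rpy [-9.000e+01 -1.000e-02  8.324e+01] F [ 1.3  0.3 -3.5] grip 0.149 q1 19.8 q6 -26.6 vise [  1.8 156.6 161.6]
shift mm tool [-2.6 76.6  1.8]
turn deg tool [-0.   -0.12  0.01]
```

View pics/w3.png

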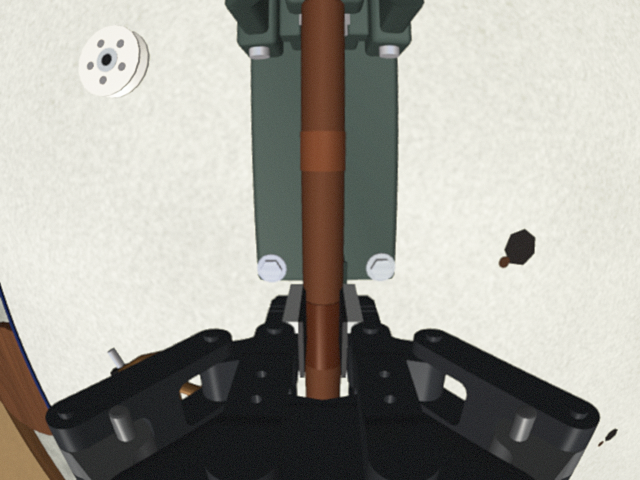

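View pics/t3.png

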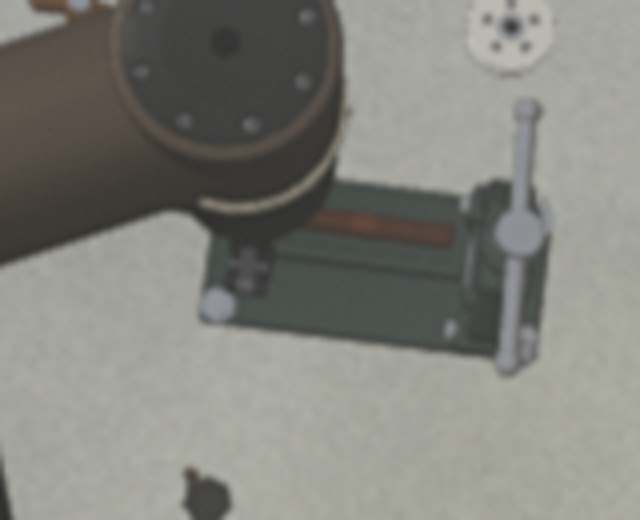

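```bash

python3 - <<'E'
from h import *
k=load('pics/top1.npz')
p=atz(k,229.5+453/4,169.5+235/4,.168); print('plain end vise',V_inv(p))
q=atz(k,229.5+310/4,169.5+220/4,.168); print('axle pt',V_inv(q))
E
python3 -m inch '[{"dx":-1,"dy":10,"dz":1.8,"wx":0,"wy":0,"wz":0,"claw":0},{"dx":0,"dy":20,"dz":0,"wx":0,"wy":0,"wz":0,"claw":0},{"dx":0,"dy":20,"dz":0,"wx":0,"wy":0,"wz":0,"claw":0},{"dx":0,"dy":15,"dz":0,"wx":0,"wy":0,"wz":0,"claw":0},{"dx":0,"dy":5,"dz":0,"wx":0,"wy":0,"wz":0,"claw":0},{"dx":0,"dy":0,"dz":0,"wx":0,"wy":0,"wz":0,"claw":0},{"dx":0,"dy":0,"dz":0,"wx":0,"wy":0,"wz":0,"claw":0}]' 80
python3 - <<'E'
from h import *
show([*V(0,154,72.5)],83.36)
from cell import manip
im,d=manip.get_image("wrist"); cv2.imwrite("pics/w4.png",im[:,:,::-1])
k=manip.camera_params("scene");im,d=manip.get_image("scene"); cv2.imwrite("pics/s4.png",cv2.resize(im[150:310,250:450,::-1],None,fx=4,fy=4-.4,interpolation=cv2.INTER_CUBIC))
E
```

```text
plain end vise [  4.14528958  37.06141315 168.        ]
axle pt [  1.38688987 128.70020319 168.        ]
clock: 8.2
ee_pos: [0.5811, 0.0055, 0.0922]
tcp_rot: [-1.571, -0.0, 1.455]
contact_force: [-0.4, 1.0, -3.8]
grip_width: 0.15
t 8.20 tcp [0.5811 0.0055 0.0922] rpy [-90.04  -0.    83.36] F [-0.4  1.  -3.8] grip 0.150 q1 19.8 q6 -26.5 vise [  0.3 155.5  92.2]
shift mm tool [-1.5 19.7  0.3]
turn deg tool [ 0.04 -0.    0.  ]
```

View pics/w4.png

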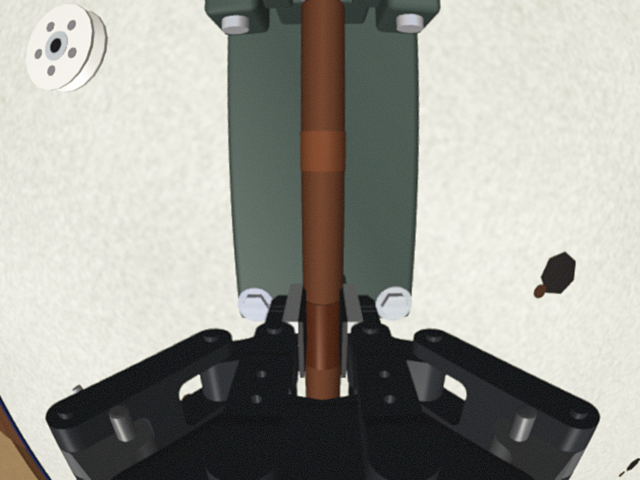

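View pics/s4.png

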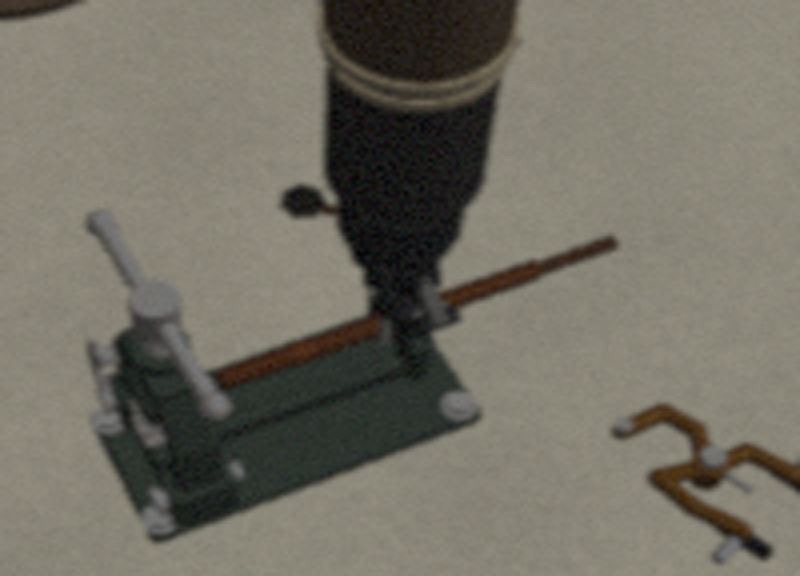

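```bash

python3 - <<'E'
from h import *
from cell import manip
k=manip.camera_params("wrist"); print({a:np.round(b,3) for a,b in k.items()})
R=cv2.Rodrigues(k['rvec'])[0]; o=-R.T@k['tvec']; print('cam',o, V_inv(o))
def wz(u,v,z):
    a=np.array([(u-k['cx']),(v-k['cy'])])/k['fx']; r=np.hypot(*a); d=np.append(a/r*np.sin(r),np.cos(r)); d=R.T@d; return o+d*(z-o[2])/d[2]
im=cv2.imread('pics/w4.png').astype(int)
for v in (60,100,150,200,240,270):
    # edges: green base vs bright table
    g=cv2.GaussianBlur(im[v].sum(1).astype(np.float32).reshape(1,-1),(5,1),0)[0]; dg=np.diff(g)
    l=150+np.argmin(dg[150:290]); r=360+np.argmax(dg[360:480])
    L=V_inv(wz(l+.5,v,.016)); Rr=V_inv(wz(r+.5,v,.016))
    rb=(im[v,:,2]-im[v,:,0]); ax=np.nonzero(rb[280:370]>30)[0]+280
    A=V_inv(wz((ax[0]+ax[-1])/2,v,.098))
    print(v,l,r,L[:2].round(1),Rr[:2].round(1),'mid x',((L+Rr)/2)[0].round(2),'axle',ax[0],ax[-1],A.round(1))
# bolts
for u,v in((235,24),(410,22),(256,304),(396,302)): print('bolt',V_inv(wz(u,v,.02)).round(1))
E
```

```text
{'fx': np.float64(371.648), 'fy': np.float64(371.648), 'cx': np.float64(322.323), 'cy': np.float64(241.521), 'rvec': array([-0.179, -3.092, -0.41 ]), 'tvec': array([ 0.578, -0.067,  0.224])}
cam [ 0.57455668 -0.06072388  0.23497394] [  1.47039852  89.04342344 234.97393893]
60 227 417 [58.3 36.6] [-54.5  36.7] mid x 1.9 axle 302 343 [ 1.7 57.8 98. ]
100 227 418 [58.1 61.5] [-54.9  61.5] mid x 1.6 axle 302 343 [ 1.7 73.  98. ]
150 228 418 [57.9 91.7] [-55.3  91.7] mid x 1.29 axle 300 344 [ 1.9 91.5 98. ]
200 230 416 [ 57.8 122.1] [-55.2 122.1] mid x 1.29 axle 302 342 [  1.9 110.1  98. ]
240 232 414 [ 57.9 147.3] [-55.3 147.2] mid x 1.28 axle 303 342 [  1.7 125.5  98. ]
270 235 412 [ 57.3 167. ] [-55.4 167. ] mid x 0.94 axle 303 341 [  1.9 137.6  98. ]
bolt [53.2 15.  20. ]
bolt [-49.5  13.8  20. ]
bolt [ 44.6 188.7  20. ]
bolt [-45.2 187.3  20. ]
```

Lateral alignment is within about 1 mm: the base midline reads 1–1.9 and the axle 1.75 in the same camera. I'll lower the axle to about 3.5 mm over the seat and then slide it in.

```bash

python3 -m inch '[{"dx":0,"dy":8,"dz":0.3,"wx":0,"wy":-0.2,"wz":0,"claw":0},{"dx":0,"dy":8,"dz":0,"wx":0,"wy":0,"wz":0,"claw":0},{"dx":0,"dy":3.5,"dz":0,"wx":0,"wy":0,"wz":0,"claw":0},{"dx":0,"dy":0,"dz":0,"wx":0,"wy":0,"wz":0,"claw":0},{"dx":0,"dy":0,"dz":0,"wx":0,"wy":0,"wz":0,"claw":0},{"dx":0,"dy":0,"dz":0,"wx":0,"wy":0,"wz":0,"claw":0}]' 80
python3 - <<'E'
from h import *
show([*V(0,89,72.5)],83.5)
from cell import manip
k=manip.camera_params("scene");im,d=manip.get_image("scene"); cv2.imwrite("pics/s5.png",cv2.resize(im[150:310,250:450,::-1],None,fx=4,fy=4-.4,interpolation=cv2.INTER_CUBIC))
E
```

```text
clock: 8.9
ee_pos: [0.5806, 0.0052, 0.0725]
tcp_rot: [-1.571, -0.0, 1.458]
contact_force: [-0.4, 0.7, -4.0]
grip_width: 0.152
t 8.90 tcp [0.5806 0.0052 0.0725] rpy [-90.02  -0.    83.53] F [-0.4  0.7 -4. ] grip 0.152 q1 19.8 q6 -26.3 vise [ -0.2 155.2  72.5]
shift mm tool [-66.2  -0.    0. ]
turn deg tool [0.02 0.03 0.  ]
```

View pics/s5.png

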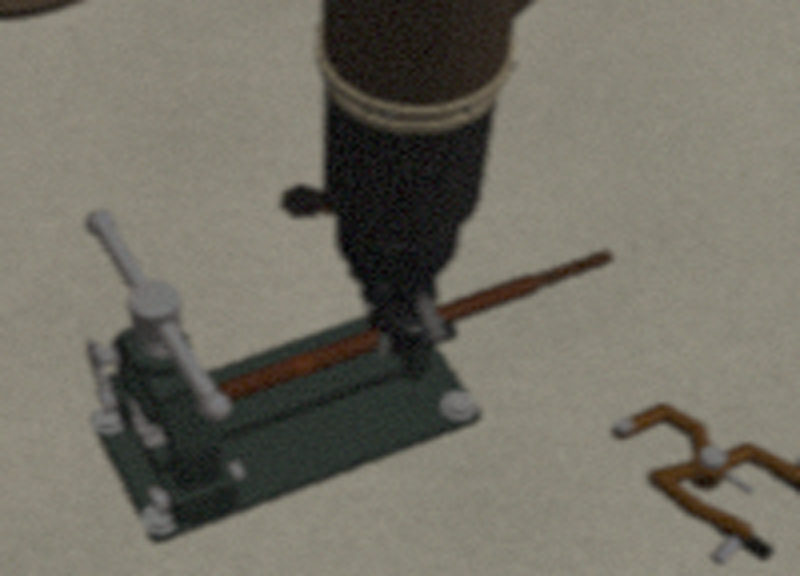

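The axle is hanging free just above the rest, from (225,385) to the thread end at (608,258). I'll advance slowly and watch the force.

```bash

python3 -m inch '[{"dx":-4,"dy":0,"dz":0,"wx":0,"wy":0,"wz":0,"claw":0},{"dx":-5,"dy":0,"dz":0,"wx":0,"wy":0,"wz":0,"claw":0},{"dx":-5,"dy":0,"dz":0,"wx":0,"wy":0,"wz":0,"claw":0},{"dx":-5,"dy":0,"dz":0,"wx":0,"wy":0,"wz":0,"claw":0},{"dx":-5,"dy":0,"dz":0,"wx":0,"wy":0,"wz":0,"claw":0},{"dx":0,"dy":0,"dz":0,"wx":0,"wy":0,"wz":0,"claw":0}]' 80
python3 -c "
from h import *
show([*V(0,89,72.5)],83.5)"
```

```text
clock: 9.55
ee_pos: [0.5775, -0.0195, 0.0723]
tcp_rot: [-1.571, 0.0, 1.457]
contact_force: [-0.0, 0.8, -3.8]
grip_width: 0.15
t 9.55 tcp [ 0.5775 -0.0195  0.0723] rpy [-89.99   0.    83.48] F [-0.   0.8 -3.8] grip 0.150 q1 17.5 q6 -24.0 vise [ -0.4 130.4  72.3]
shift mm tool [-41.4  -0.2  -0.3]
turn deg tool [-0.01 -0.02 -0.  ]
```

```bash

python3 -m inch '[{"dx":-5,"dy":0,"dz":-0.3,"wx":0,"wy":0,"wz":0,"claw":0},{"dx":-6,"dy":0,"dz":0,"wx":0,"wy":0,"wz":0,"claw":0},{"dx":-6,"dy":0,"dz":0,"wx":0,"wy":0,"wz":0,"claw":0},{"dx":-6,"dy":0,"dz":0,"wx":0,"wy":0,"wz":0,"claw":0},{"dx":-6,"dy":0,"dz":0,"wx":0,"wy":0,"wz":0,"claw":0},{"dx":-6,"dy":0,"dz":0,"wx":0,"wy":0,"wz":0,"claw":0},{"dx":-6,"dy":0,"dz":0,"wx":0,"wy":0,"wz":0,"claw":0},{"dx":0,"dy":0,"dz":0,"wx":0,"wy":0,"wz":0,"claw":0},{"dx":0,"dy":0,"dz":0,"wx":0,"wy":0,"wz":0,"claw":0}]' 80
python3 - <<'E'
from h import *
show([*V(0,89,69)],83.5)
from cell import manip
for n in("top","scene"):
    k=manip.camera_params(n);im,d=manip.get_image(n); np.savez(f"pics/{n}6.npz",im=im,d=d,**k)
    a=im[170:300,230:390] if n=="top" else im[150:310,250:450]; cv2.imwrite(f"pics/{n}6.png",cv2.resize(a[:,:,::-1],None,fx=4,fy=4-.4*(n!="top"),interpolation=cv2.INTER_CUBIC))
E
```

```text
clock: 10.45
ee_pos: [0.5733, -0.0597, 0.0723]
tcp_rot: [-1.571, -0.0, 1.457]
contact_force: [-0.7, 0.8, -4.4]
grip_width: 0.152
t 10.45 tcp [ 0.5733 -0.0597  0.0723] rpy [-90.01  -0.    83.5 ] F [-0.7  0.8 -4.4] grip 0.152 q1 13.5 q6 -20.0 vise [ 0.1 90.  72.3]
shift mm tool [-1.   3.3  0.1]
turn deg tool [0.01 0.   0.  ]
```

View pics/top6.png

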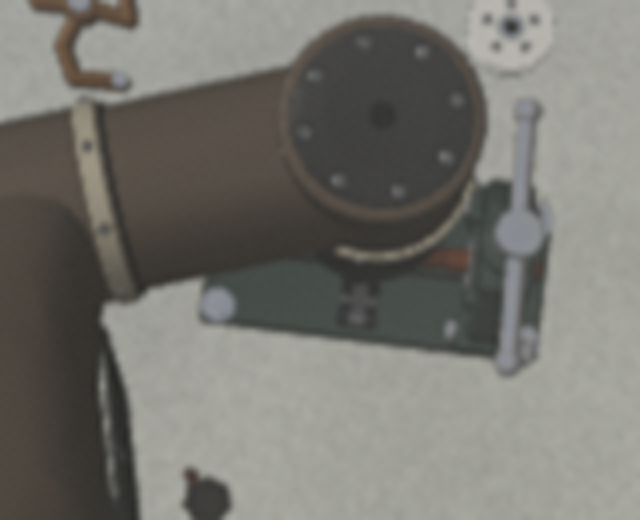

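View pics/scene6.png

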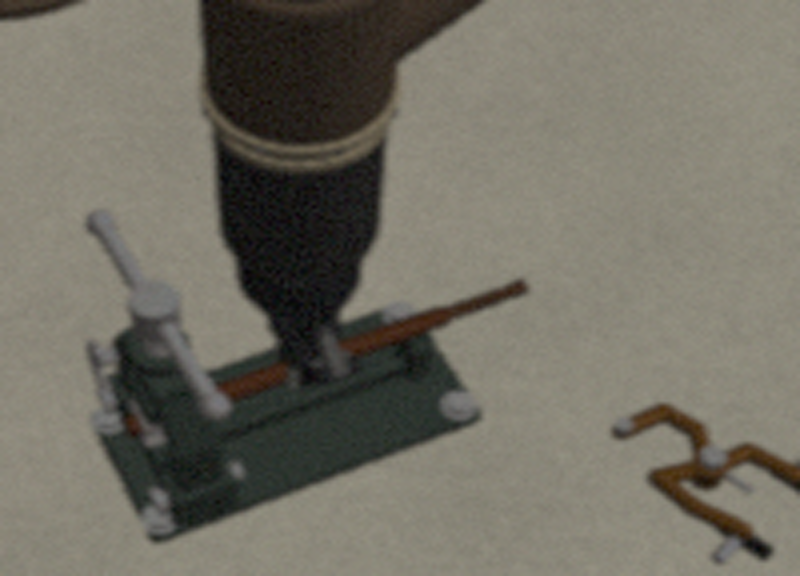

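The plain end shows past the yoke (scene (130,427), top (540,270)). The thread (about (447,315) to (524,286)) lies beyond the rest.

```bash

python3 - <<'E'
from h import *
s=load('pics/scene6.npz');t=load('pics/top6.npz')
for n,(u,v) in dict(thread=(525,286),shoulder=(447,315),plain=(124,428)).items(): print(n,V_inv(atz(s,249.5+u/4,149.5+v/3.6,.078)).round(1))
print('top plain',V_inv(atz(t,229.5+543/4,169.5+270/4,.078)).round(1))
E
cat /dev/null
```

```text
thread [ -1.7 258.2  78. ]
shoulder [ -0.7 198.7  78. ]
plain [ -1.8 -31.9  78. ]
top plain [  2.5 -31.1  78. ]
```

The plain end is 31–32 mm past the screw axis and the shoulder is at 198 mm, well beyond the rest's 186 mm. Now I'll lower it into the Vs.

```bash

python3 -m inch '[{"dx":0,"dy":1,"dz":0,"wx":0,"wy":0,"wz":0,"claw":0},{"dx":0,"dy":1,"dz":0,"wx":0,"wy":0,"wz":0,"claw":0},{"dx":0,"dy":0.6,"dz":0,"wx":0,"wy":0,"wz":0,"claw":0},{"dx":0,"dy":0,"dz":0,"wx":0,"wy":0,"wz":0,"claw":0},{"dx":0,"dy":0,"dz":0,"wx":0,"wy":0,"wz":0,"claw":0}]' 40
python3 -c "
from h import *
show([*V(0,89,69)],83.5)"
```

```text
clock: 11.05
ee_pos: [0.5732, -0.0594, 0.0697]
tcp_rot: [-1.571, -0.0, 1.458]
contact_force: [0.8, -0.9, -3.4]
grip_width: 0.146
t 11.05 tcp [ 0.5732 -0.0594  0.0697] rpy [-89.99  -0.    83.53] F [ 0.8 -0.9 -3.4] grip 0.146 q1 13.5 q6 -20.0 vise [ 0.  90.2 69.7]
shift mm tool [-1.2  0.7  0. ]
turn deg tool [-0.01  0.03  0.  ]
```

```bash

python3 -m inch '[{"dx":0,"dy":0.7,"dz":0,"wx":0,"wy":0,"wz":0,"claw":0},{"dx":0,"dy":0.5,"dz":0,"wx":0,"wy":0,"wz":0,"claw":0},{"dx":0,"dy":0,"dz":0,"wx":0,"wy":0,"wz":0,"claw":0},{"dx":0,"dy":0,"dz":0,"wx":0,"wy":0,"wz":0,"claw":0}]' 40
python3 -c "
from h import *
show([*V(0,89,69)],83.5)"
```

```text
clock: 11.45
ee_pos: [0.5734, -0.0594, 0.0693]
tcp_rot: [-1.571, -0.0, 1.458]
contact_force: [-4.6, 1.4, 5.2]
grip_width: 0.15
t 11.45 tcp [ 0.5734 -0.0594  0.0693] rpy [-90.03  -0.    83.54] F [-4.6  1.4  5.2] grip 0.150 q1 13.5 q6 -20.0 vise [ 0.2 90.2 69.3]
shift mm tool [-1.2  0.3  0.2]
turn deg tool [0.03 0.04 0.  ]
```

Contact at the expected height (axis about 75 mm). I'll release and lift.

```bash

python3 -m inch '[{"dx":0,"dy":0,"dz":0,"wx":0,"wy":0,"wz":0,"claw":30},{"dx":0,"dy":0,"dz":0,"wx":0,"wy":0,"wz":0,"claw":50},{"dx":0,"dy":0,"dz":0,"wx":0,"wy":0,"wz":0,"claw":60},{"dx":0,"dy":0,"dz":0,"wx":0,"wy":0,"wz":0,"claw":60},{"dx":0,"dy":-10,"dz":0,"wx":0,"wy":0,"wz":0,"claw":60},{"dx":0,"dy":-30,"dz":0,"wx":0,"wy":0,"wz":0,"claw":60},{"dx":0,"dy":-45,"dz":0,"wx":0,"wy":0,"wz":0,"claw":60},{"dx":0,"dy":-45,"dz":0,"wx":0,"wy":0,"wz":0,"claw":60},{"dx":0,"dy":-45,"dz":0,"wx":0,"wy":0,"wz":0,"claw":60},{"dx":0,"dy":-20,"dz":0,"wx":0,"wy":0,"wz":0,"claw":60},{"dx":0,"dy":0,"dz":0,"wx":0,"wy":0,"wz":0,"claw":60}]' 40
python3 - <<'E'
from h import *
show()
from cell import manip
for n in("wrist","scene"):
    k=manip.camera_params(n);im,d=manip.get_image(n); np.savez(f"pics/{n}7.npz",im=im,d=d,**k)
    a=im if n=="wrist" else cv2.resize(im[150:310,250:450],None,fx=4,fy=3.6,interpolation=cv2.INTER_CUBIC); cv2.imwrite(f"pics/{n}7.png",a[:,:,::-1])
E
```

```text
clock: 12.55
ee_pos: [0.575, -0.0595, 0.2686]
tcp_rot: [-1.578, -0.002, 1.458]
contact_force: [0.4, 0.1, -0.3]
grip_width: 0.602
t 12.55 tcp [ 0.575  -0.0595  0.2686] rpy [-9.044e+01 -9.000e-02  8.354e+01] F [ 0.4  0.1 -0.3] grip 0.602 q1 13.5 q6 -20.0 vise [  1.8  90.3 268.6]
```

View pics/wrist7.png

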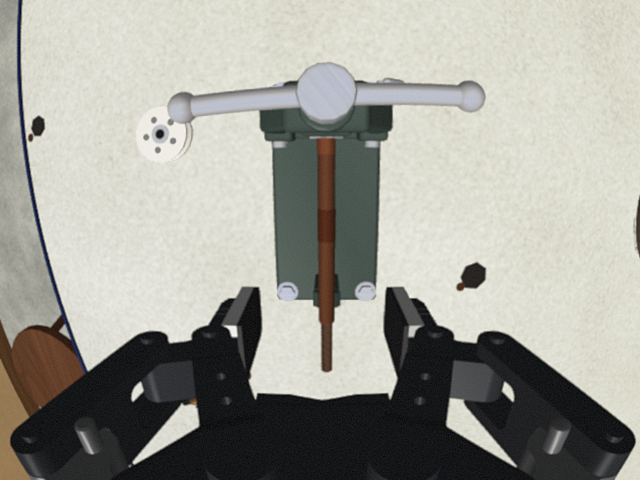

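View pics/scene7.png

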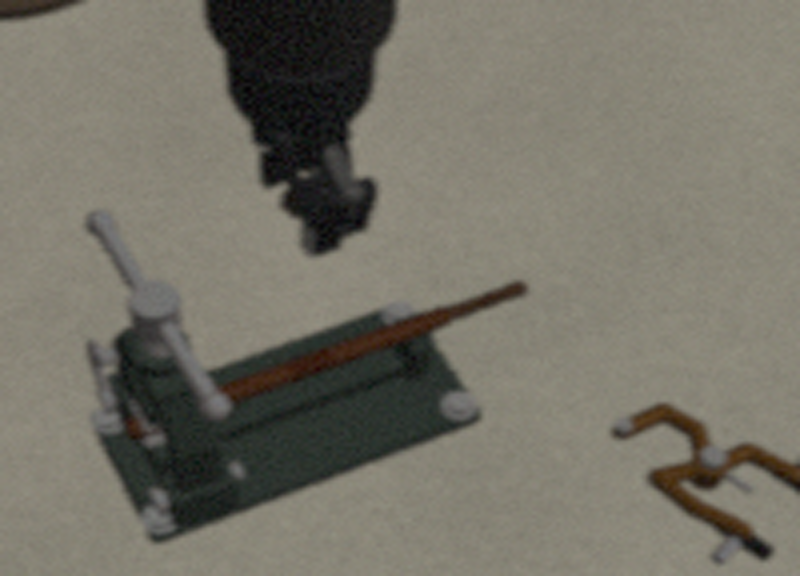

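The axle lies in the lower jaw and on the rest, running through the rest at (325,290), with the whole thread beyond it. The handle balls are at (181,108) and (470,95), and the hub top is at (326,93). I'll measure the bar.

```bash

python3 - <<'E'
from h import *
k=load('pics/wrist7.npz'); R=cv2.Rodrigues(k['rvec'])[0]; o=-R.T@k['tvec']
def wz(u,v,z):
    a=np.array([(u-k['cx']),(v-k['cy'])])/k['fx']; r=np.hypot(*a); d=np.append(a/r*np.sin(r),np.cos(r)); d=R.T@d; return o+d*(z-o[2])/d[2]
a=V_inv(wz(181,108,.215));b=V_inv(wz(470,95,.215));h=V_inv(wz(326,93,.232)); print(a,b,(a+b)/2,np.hypot(*(a-b)[:2]),h, 'ang from vise x',np.degrees(np.arctan2((a-b)[1],(a-b)[0])))
for u,v in((325,200),(327,250),(326,310)): print('axle',V_inv(wz(u,v,.075)))
c=load('pics/top0.npz')
t=lambda u,v,z:V_inv(atz(c,269.5+u/5,164.5+v/5,z))
a=t(459,163,.215);b=t(433,477,.215);print('top',a,b,(a+b)/2,np.hypot(*(a-b)[:2]),t(448,315,.232),np.degrees(np.arctan2((a-b)[1],(a-b)[0])))
show(V(56,0,260),173.36)
E
```

```text
[ 80.89956907   1.83310685 215.        ] [-76.4324266   -6.16683804 215.        ] [  2.23357123  -2.16686559 215.        ] 157.53525313946787 [  1.97676828  -0.51939817 232.        ] ang from vise x 2.9108425152472663
axle [ 2.35496321 75.56833353 75.        ]
axle [  0.23813696 123.0833583   75.        ]
axle [  0.77668354 185.57477362  75.        ]
top [ 80.07713966   3.5625827  215.        ] [-75.90530646  -3.01147206 215.        ] [  2.0859166    0.27555532 215.        ] 156.12092009742662 [  1.27123938   0.90652792 232.        ] 2.413366476189786
t 12.65 tcp [ 0.5732 -0.0594  0.2642] rpy [-9.007e+01 -5.000e-02  8.352e+01] F [-1.  -0.7 -2. ] grip 0.597 q1 13.5 q6 -20.0 vise [-1.000e-01  9.020e+01  2.642e+02]
shift mm tool [-90.4   4.2 -55.8]
turn deg tool [ 9.000e-02 -8.984e+01 -2.000e-02]
```

The bar spans 156–157 mm, as expected. It is turned about +2.6° (q ≈ -0.05), with its centre at about (1,0) in my vise frame. I'll go over end a with yaw 176°.

```bash

python3 -m inch '[{"dx":-30,"dy":0,"dz":-19,"wx":0,"wy":0,"wz":0,"claw":70},{"dx":-30,"dy":0,"dz":-19,"wx":0,"wy":0,"wz":0,"claw":70},{"dx":-27.5,"dy":0,"dz":-19,"wx":0,"wy":0,"wz":0,"claw":70},{"dx":0,"dy":0,"dz":0,"wx":0,"wy":-8.4,"wz":0,"claw":70},{"dx":0,"dy":0,"dz":0,"wx":0,"wy":-8.4,"wz":0,"claw":70},{"dx":0,"dy":0,"dz":0,"wx":0,"wy":-8.4,"wz":0,"claw":70},{"dx":0,"dy":0,"dz":0,"wx":0,"wy":-8.4,"wz":0,"claw":70},{"dx":0,"dy":0,"dz":0,"wx":0,"wy":-8.4,"wz":0,"claw":70},{"dx":0,"dy":0,"dz":0,"wx":0,"wy":-8.4,"wz":0,"claw":70},{"dx":0,"dy":0,"dz":0,"wx":0,"wy":-8.4,"wz":0,"claw":70},{"dx":0,"dy":0,"dz":0,"wx":0,"wy":-8.4,"wz":0,"claw":70},{"dx":0,"dy":0,"dz":0,"wx":0,"wy":-8.4,"wz":0,"claw":70}]' 30
python3 -m inch '[{"dx":0,"dy":0,"dz":0,"wx":0,"wy":-8.4,"wz":0,"claw":70},{"dx":0,"dy":0,"dz":0,"wx":0,"wy":-8.4,"wz":0,"claw":70},{"dx":0,"dy":0,"dz":0,"wx":0,"wy":0,"wz":0,"claw":70},{"dx":0,"dy":0,"dz":0,"wx":0,"wy":0,"wz":0,"claw":70}]' 30
python3 - <<'E'
from h import *
show(V(57,2.5,196),176)
from cell import manip
im,d=manip.get_image("wrist"); cv2.imwrite("pics/w8.png",im[:,:,::-1])
E
```

```text
clock: 13.85
ee_pos: [0.6193, -0.1528, 0.2618]
tcp_rot: [-1.57, -0.003, 2.783]
contact_force: [-0.6, -0.7, -0.2]
grip_width: 0.699
clock: 14.25
ee_pos: [0.6196, -0.1528, 0.2624]
tcp_rot: [-1.571, -0.002, 3.066]
contact_force: [-0.2, 0.0, 0.5]
grip_width: 0.7
t 14.25 tcp [ 0.6196 -0.1528  0.2624] rpy [-8.9990e+01 -1.1000e-01  1.7567e+02] F [-0.2  0.   0.5] grip 0.700 q1 3.6 q6 82.0 vise [ 56.9   2.8 262.4]
shift mm tool [-0.2 66.4  0.3]
turn deg tool [-0.   -0.33  0.11]
```

View pics/w8.png

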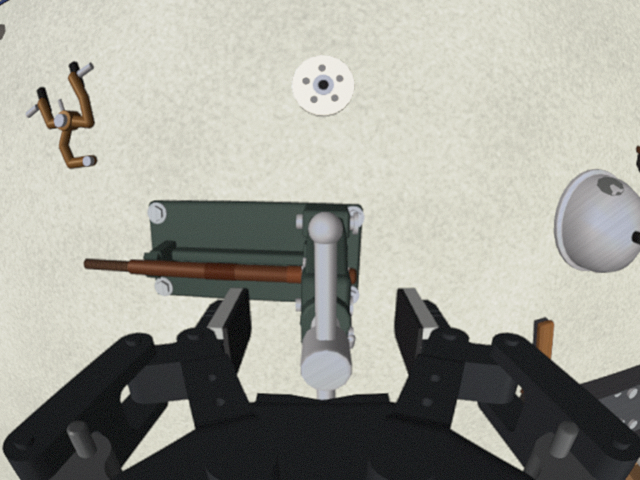

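The bar is centred at column 325, with the ball at (326,228) and the hub at (327,358), both in line. I'll descend and grip.

```bash

python3 -m inch '[{"dx":0,"dy":25,"dz":0,"wx":0,"wy":-0.3,"wz":0,"claw":70},{"dx":0,"dy":25,"dz":0,"wx":0,"wy":0,"wz":0,"claw":70},{"dx":0,"dy":15,"dz":0,"wx":0,"wy":0,"wz":0,"claw":60},{"dx":0,"dy":0,"dz":0,"wx":0,"wy":0,"wz":0,"claw":40},{"dx":0,"dy":0,"dz":0,"wx":0,"wy":0,"wz":0,"claw":20},{"dx":0,"dy":0,"dz":0,"wx":0,"wy":0,"wz":0,"claw":0},{"dx":0,"dy":0,"dz":0,"wx":0,"wy":0,"wz":0,"claw":0},{"dx":0,"dy":0,"dz":0,"wx":0,"wy":0,"wz":0,"claw":0}]' 30
python3 -c "
from h import *
show(V(57,2.5,196),176)"
```

```text
clock: 15.1
ee_pos: [0.6207, -0.1532, 0.1996]
tcp_rot: [-1.57, 0.002, 3.076]
contact_force: [1.4, -2.3, 1.5]
grip_width: 0.127
t 15.10 tcp [ 0.6207 -0.1532  0.1996] rpy [-8.9980e+01  1.1000e-01  1.7622e+02] F [ 1.4 -2.3  1.5] grip 0.127 q1 3.6 q6 82.6 vise [ 58.    2.5 199.6]
shift mm tool [ 1.   3.6 -0. ]
turn deg tool [-0.02  0.22 -0.11]
```

```bash

python3 -m inch '[{"dx":0.2,"dy":0.1,"dz":4,"wx":0,"wy":4,"wz":0,"claw":0},{"dx":0.4,"dy":0.16,"dz":6.9,"wx":0,"wy":7,"wz":0,"claw":0},{"dx":0.4,"dy":0.16,"dz":6.9,"wx":0,"wy":7,"wz":0,"claw":0},{"dx":0.4,"dy":0.16,"dz":6.9,"wx":0,"wy":7,"wz":0,"claw":0},{"dx":0.4,"dy":0.16,"dz":6.9,"wx":0,"wy":7,"wz":0,"claw":0},{"dx":0,"dy":0,"dz":0,"wx":0,"wy":0,"wz":0,"claw":0}]' 30
python3 -c "
from h import *
show(); from cell import manip; print(manip.state()['moment'])"
```

```text
clock: 15.7
ee_pos: [0.6101, -0.1836, 0.199]
tcp_rot: [-1.571, 0.003, 2.513]
contact_force: [1.4, -6.5, 1.6]
grip_width: 0.128
t 15.70 tcp [ 0.6101 -0.1836  0.199 ] rpy [-90.02   0.15 143.98] F [ 1.4 -6.5  1.6] grip 0.128 q1 0.8 q6 53.1 vise [ 51.  -28.8 199. ]
[-2.21263582 -0.54702792  0.05425029]
```

```bash

python3 -m inch '[{"dx":0.4,"dy":0.16,"dz":6.9,"wx":0,"wy":7,"wz":0,"claw":0},{"dx":0.4,"dy":0.16,"dz":6.9,"wx":0,"wy":7,"wz":0,"claw":0},{"dx":0.4,"dy":0.16,"dz":6.9,"wx":0,"wy":7,"wz":0,"claw":0},{"dx":0.4,"dy":0.16,"dz":6.9,"wx":0,"wy":7,"wz":0,"claw":0},{"dx":0.4,"dy":0.16,"dz":6.9,"wx":0,"wy":7,"wz":0,"claw":0},{"dx":0.4,"dy":0.16,"dz":6.9,"wx":0,"wy":7,"wz":0,"claw":0},{"dx":0,"dy":0,"dz":0,"wx":0,"wy":0,"wz":0,"claw":0},{"dx":0,"dy":0,"dz":0,"wx":0,"wy":0,"wz":0,"claw":0}]' 30
python3 - <<'E'
from h import *
show(); from cell import manip; print(manip.state()['moment'])
im,d=manip.get_image("wrist"); cv2.imwrite("pics/w9.png",im[:,:,::-1])
E
```

```text
clock: 16.5
ee_pos: [0.5756, -0.2063, 0.198]
tcp_rot: [-1.571, 0.002, 1.784]
contact_force: [-0.9, -9.5, 1.4]
grip_width: 0.127
t 16.50 tcp [ 0.5756 -0.2063  0.198 ] rpy [-90.03   0.14 102.2 ] F [-0.9 -9.5  1.4] grip 0.127 q1 -1.4 q6 13.5 vise [ 19.4 -55.5 198. ]
[-3.12694555  0.22728787 -0.09655195]
```

View pics/w9.png

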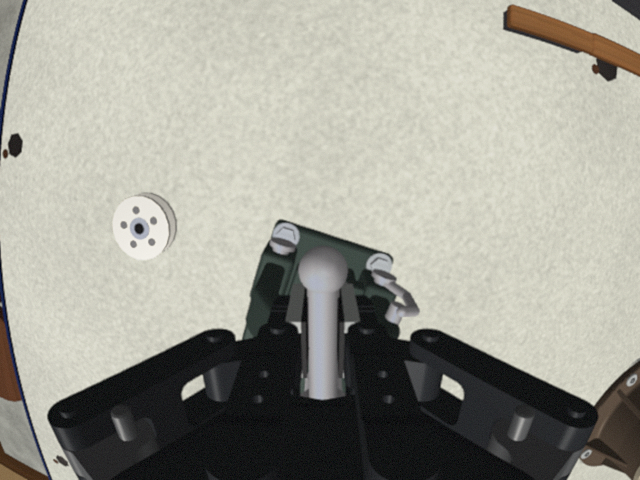

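The handle follows (bar centred between the pads, ball at (323,270)). There's a 9.5 N radial pull, so I'll ease outward a little and carry on.

```bash

python3 -m inch '[{"dx":-1.1,"dy":0.16,"dz":6.9,"wx":0,"wy":7,"wz":0,"claw":0},{"dx":0.4,"dy":0.16,"dz":6.9,"wx":0,"wy":7,"wz":0,"claw":0},{"dx":0.4,"dy":0.16,"dz":6.9,"wx":0,"wy":7,"wz":0,"claw":0},{"dx":0.4,"dy":0.16,"dz":6.9,"wx":0,"wy":7,"wz":0,"claw":0},{"dx":0.4,"dy":0.16,"dz":6.9,"wx":0,"wy":7,"wz":0,"claw":0},{"dx":0.4,"dy":0.16,"dz":6.9,"wx":0,"wy":7,"wz":0,"claw":0},{"dx":0.4,"dy":0.16,"dz":6.9,"wx":0,"wy":7,"wz":0,"claw":0},{"dx":0.4,"dy":0.16,"dz":6.9,"wx":0,"wy":7,"wz":0,"claw":0},{"dx":0.4,"dy":0.16,"dz":6.9,"wx":0,"wy":7,"wz":0,"claw":0},{"dx":0.4,"dy":0.16,"dz":6.9,"wx":0,"wy":7,"wz":0,"claw":0},{"dx":0,"dy":0,"dz":0,"wx":0,"wy":0,"wz":0,"claw":0}]' 30
python3 -c "
from h import *
show(); from cell import manip; print(manip.state()['moment'])"
```

```text
clock: 17.65
ee_pos: [0.5149, -0.1812, 0.1963]
tcp_rot: [-1.571, 0.001, 0.56]
contact_force: [-6.7, -1.2, 8.4]
grip_width: 0.123
t 17.65 tcp [ 0.5149 -0.1812  0.1963] rpy [-9.001e+01  4.000e-02  3.211e+01] F [-6.7 -1.2  8.4] grip 0.123 q1 1.2 q6 -59.1 vise [-43.9 -37.5 196.3]
[-0.4093347   2.24562023 -0.05478003]
```

```bash

python3 -m inch '[{"dx":0,"dy":0.1,"dz":6.9,"wx":0,"wy":7,"wz":0,"claw":0},{"dx":0.4,"dy":0.1,"dz":6.9,"wx":0,"wy":7,"wz":0,"claw":0},{"dx":0.4,"dy":0.1,"dz":6.9,"wx":0,"wy":7,"wz":0,"claw":0},{"dx":0,"dy":0,"dz":0,"wx":0,"wy":0,"wz":0,"claw":0},{"dx":0,"dy":0,"dz":0,"wx":0,"wy":0,"wz":0,"claw":30},{"dx":0,"dy":0,"dz":0,"wx":0,"wy":0,"wz":0,"claw":50},{"dx":0,"dy":0,"dz":0,"wx":0,"wy":0,"wz":0,"claw":70},{"dx":0,"dy":-20,"dz":0,"wx":0,"wy":0,"wz":0,"claw":70},{"dx":0,"dy":-30,"dz":0,"wx":0,"wy":0,"wz":0,"claw":70},{"dx":0,"dy":-14,"dz":0,"wx":0,"wy":0,"wz":0,"claw":70},{"dx":0,"dy":0,"dz":0,"wx":0,"wy":0,"wz":0,"claw":70},{"dx":0,"dy":0,"dz":0,"wx":0,"wy":0,"wz":0,"claw":70}]' 30
python3 - <<'E'
from h import *
show(); from cell import manip; print(manip.state()['moment'])
k=manip.camera_params("wrist");im,d=manip.get_image("wrist"); cv2.imwrite("pics/w10.png",im[:,:,::-1]); np.savez("pics/w10.npz",**k)
E
```

```text
clock: 18.85
ee_pos: [0.5079, -0.1621, 0.2585]
tcp_rot: [-1.57, -0.0, 0.196]
contact_force: [-0.3, 0.3, -0.7]
grip_width: 0.702
t 18.85 tcp [ 0.5079 -0.1621  0.2585] rpy [-8.997e+01 -1.000e-02  1.124e+01] F [-0.3  0.3 -0.7] grip 0.702 q1 3.4 q6 -82.1 vise [-53.  -19.3 258.5]
[-0.01799375 -0.00630706 -0.04862817]
```

View pics/w10.png

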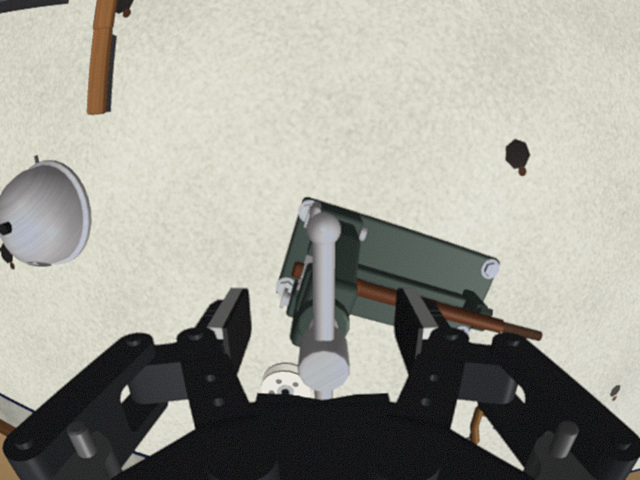

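The bar is still centred (ball (323,230), hub (323,362)). About 165° is done. I'll turn the gripper half a turn above it and regrip.

```bash

python3 -m inch '[{"dx":0,"dy":0,"dz":0,"wx":0,"wy":-8.5,"wz":0,"claw":70},{"dx":0,"dy":0,"dz":0,"wx":0,"wy":-8.5,"wz":0,"claw":70},{"dx":0,"dy":0,"dz":0,"wx":0,"wy":-8.5,"wz":0,"claw":70},{"dx":0,"dy":0,"dz":0,"wx":0,"wy":-8.5,"wz":0,"claw":70},{"dx":0,"dy":0,"dz":0,"wx":0,"wy":-8.5,"wz":0,"claw":70},{"dx":0,"dy":0,"dz":0,"wx":0,"wy":-8.5,"wz":0,"claw":70},{"dx":0,"dy":0,"dz":0,"wx":0,"wy":-8.5,"wz":0,"claw":70},{"dx":0,"dy":0,"dz":0,"wx":0,"wy":-8.5,"wz":0,"claw":70},{"dx":0,"dy":0,"dz":0,"wx":0,"wy":-8.5,"wz":0,"claw":70},{"dx":0,"dy":0,"dz":0,"wx":0,"wy":-8.5,"wz":0,"claw":70},{"dx":0,"dy":0,"dz":0,"wx":0,"wy":-8.5,"wz":0,"claw":70},{"dx":0,"dy":0,"dz":0,"wx":0,"wy":-8.5,"wz":0,"claw":70}]' 30
python3 -m inch '[{"dx":0,"dy":0,"dz":0,"wx":0,"wy":-8.5,"wz":0,"claw":70},{"dx":0,"dy":0,"dz":0,"wx":0,"wy":-8.5,"wz":0,"claw":70},{"dx":0,"dy":0,"dz":0,"wx":0,"wy":-8.5,"wz":0,"claw":70},{"dx":0,"dy":0,"dz":0,"wx":0,"wy":-8.5,"wz":0,"claw":70},{"dx":0,"dy":0,"dz":0,"wx":0,"wy":-8.5,"wz":0,"claw":70},{"dx":0,"dy":0,"dz":0,"wx":0,"wy":-8.5,"wz":0,"claw":70},{"dx":0,"dy":0,"dz":0,"wx":0,"wy":-8.5,"wz":0,"claw":70},{"dx":0,"dy":0,"dz":0,"wx":0,"wy":-8.5,"wz":0,"claw":70},{"dx":0,"dy":0,"dz":0,"wx":0,"wy":-8.5,"wz":0,"claw":70},{"dx":0,"dy":0,"dz":0,"wx":0,"wy":-1.5,"wz":0,"claw":70},{"dx":0,"dy":0,"dz":0,"wx":0,"wy":0,"wz":0,"claw":70}]' 30
python3 -c "
from h import *
show(V(-53,-19.3,196),191.3)"
```

```text
clock: 20.1
ee_pos: [0.5075, -0.1621, 0.2575]
tcp_rot: [-1.569, -0.001, 1.982]
contact_force: [-0.4, 0.4, 0.3]
grip_width: 0.699
clock: 21.2
ee_pos: [0.5077, -0.1622, 0.2581]
tcp_rot: [-1.571, -0.001, -2.948]
contact_force: [0.4, 0.0, 0.8]
grip_width: 0.701
t 21.20 tcp [ 0.5077 -0.1622  0.2581] rpy [-9.0020e+01 -8.0000e-02 -1.6893e+02] F [0.4 0.  0.8] grip 0.701 q1 3.4 q6 97.7 vise [-53.2 -19.5 258.1]
shift mm tool [-0.4 62.1 -0.1]
turn deg tool [ 0.02 -0.23  0.08]
```

```bash

python3 -m inch '[{"dx":0,"dy":25,"dz":0,"wx":0,"wy":0,"wz":0,"claw":70},{"dx":0,"dy":25,"dz":0,"wx":0,"wy":0,"wz":0,"claw":70},{"dx":0,"dy":12,"dz":0,"wx":0,"wy":0,"wz":0,"claw":50},{"dx":0,"dy":0,"dz":0,"wx":0,"wy":0,"wz":0,"claw":30},{"dx":0,"dy":0,"dz":0,"wx":0,"wy":0,"wz":0,"claw":0},{"dx":0,"dy":0,"dz":0,"wx":0,"wy":0,"wz":0,"claw":0},{"dx":0,"dy":0,"dz":0,"wx":0,"wy":0,"wz":0,"claw":0}]' 30
python3 -c "
from h import *
show()"
python3 -m inch '[{"dx":-0.2,"dy":0.1,"dz":-4,"wx":0,"wy":4,"wz":0,"claw":0},{"dx":-0.4,"dy":0.16,"dz":-6.9,"wx":0,"wy":7,"wz":0,"claw":0},{"dx":-0.4,"dy":0.16,"dz":-6.9,"wx":0,"wy":7,"wz":0,"claw":0},{"dx":-0.4,"dy":0.16,"dz":-6.9,"wx":0,"wy":7,"wz":0,"claw":0},{"dx":-0.4,"dy":0.16,"dz":-6.9,"wx":0,"wy":7,"wz":0,"claw":0},{"dx":-0.4,"dy":0.16,"dz":-6.9,"wx":0,"wy":7,"wz":0,"claw":0},{"dx":-0.4,"dy":0.16,"dz":-6.9,"wx":0,"wy":7,"wz":0,"claw":0},{"dx":-0.4,"dy":0.16,"dz":-6.9,"wx":0,"wy":7,"wz":0,"claw":0},{"dx":-0.4,"dy":0.16,"dz":-6.9,"wx":0,"wy":7,"wz":0,"claw":0},{"dx":0,"dy":0,"dz":0,"wx":0,"wy":0,"wz":0,"claw":0}]' 30
python3 -c "
from h import *
show(); from cell import manip; print(manip.state()['moment'])"
```

```text
clock: 21.9
ee_pos: [0.5085, -0.1621, 0.1978]
tcp_rot: [-1.571, 0.002, -2.946]
contact_force: [-0.6, 1.2, 1.1]
grip_width: 0.129
t 21.90 tcp [ 0.5085 -0.1621  0.1978] rpy [-8.9990e+01  9.0000e-02 -1.6878e+02] F [-0.6  1.2  1.1] grip 0.129 q1 3.4 q6 97.8 vise [-52.4 -19.3 197.8]
clock: 22.9
ee_pos: [0.5268, -0.1081, 0.1965]
tcp_rot: [-1.572, 0.001, 2.289]
contact_force: [-0.1, 2.5, 3.2]
grip_width: 0.129
t 22.90 tcp [ 0.5268 -0.1081  0.1965] rpy [-9.0060e+01  5.0000e-02  1.3113e+02] F [-0.1  2.5  3.2] grip 0.129 q1 9.3 q6 31.8 vise [-40.5  36.4 196.5]
[ 0.87347829  0.45631542 -0.15268508]
```

```bash

python3 -m inch '[{"dx":-0.4,"dy":0.14,"dz":-6.9,"wx":0,"wy":7,"wz":0,"claw":0},{"dx":-0.4,"dy":0.14,"dz":-6.9,"wx":0,"wy":7,"wz":0,"claw":0},{"dx":-0.4,"dy":0.14,"dz":-6.9,"wx":0,"wy":7,"wz":0,"claw":0},{"dx":-0.4,"dy":0.14,"dz":-6.9,"wx":0,"wy":7,"wz":0,"claw":0},{"dx":-0.4,"dy":0.14,"dz":-6.9,"wx":0,"wy":7,"wz":0,"claw":0},{"dx":-0.4,"dy":0.14,"dz":-6.9,"wx":0,"wy":7,"wz":0,"claw":0},{"dx":-0.4,"dy":0.14,"dz":-6.9,"wx":0,"wy":7,"wz":0,"claw":0},{"dx":-0.4,"dy":0.14,"dz":-6.9,"wx":0,"wy":7,"wz":0,"claw":0},{"dx":0,"dy":0,"dz":0,"wx":0,"wy":0,"wz":0,"claw":0}]' 30
python3 -c "
from h import *
show(); from cell import manip; print(manip.state()['moment'])"
```

```text
clock: 23.8
ee_pos: [0.5784, -0.0965, 0.1952]
tcp_rot: [-1.572, -0.0, 1.313]
contact_force: [-0.3, 0.1, 3.6]
grip_width: 0.119
t 23.80 tcp [ 0.5784 -0.0965  0.1952] rpy [-90.05  -0.    75.21] F [-0.3  0.1  3.6] grip 0.119 q1 9.6 q6 -24.4 vise [  9.4  53.9 195.2]
[ 0.07865144  0.30503634 -0.20441018]
```

```bash

python3 -m inch '[{"dx":-0.4,"dy":0.14,"dz":-6.8,"wx":0,"wy":7,"wz":0,"claw":0},{"dx":-0.4,"dy":0.14,"dz":-6.8,"wx":0,"wy":7,"wz":0,"claw":0},{"dx":-0.4,"dy":0.14,"dz":-6.8,"wx":0,"wy":7,"wz":0,"claw":0},{"dx":-0.4,"dy":0.14,"dz":-6.8,"wx":0,"wy":7,"wz":0,"claw":0},{"dx":-0.4,"dy":0.14,"dz":-6.8,"wx":0,"wy":7,"wz":0,"claw":0},{"dx":-0.4,"dy":0.14,"dz":-6.8,"wx":0,"wy":7,"wz":0,"claw":0},{"dx":-0.4,"dy":0.14,"dz":-6.8,"wx":0,"wy":7,"wz":0,"claw":0},{"dx":-0.4,"dy":0.14,"dz":-6.8,"wx":0,"wy":7,"wz":0,"claw":0},{"dx":0,"dy":0,"dz":0,"wx":0,"wy":0,"wz":0,"claw":0}]' 30
python3 -c "
from h import *
show(); from cell import manip; print(manip.state()['moment'])"
```

```text
clock: 24.7
ee_pos: [0.6165, -0.1324, 0.194]
tcp_rot: [-1.571, -0.001, 0.337]
contact_force: [-1.3, -0.9, 3.2]
grip_width: 0.129
t 24.70 tcp [ 0.6165 -0.1324  0.194 ] rpy [-9.003e+01 -3.000e-02  1.928e+01] F [-1.3 -0.9  3.2] grip 0.129 q1 5.6 q6 -76.3 vise [ 51.4  22.6 194. ]
[-0.33020397  0.64705437 -0.21312633]
```

About 337° is done. Regrip again with a half turn.

```bash

python3 -m inch '[{"dx":0,"dy":0,"dz":0,"wx":0,"wy":0,"wz":0,"claw":30},{"dx":0,"dy":0,"dz":0,"wx":0,"wy":0,"wz":0,"claw":50},{"dx":0,"dy":0,"dz":0,"wx":0,"wy":0,"wz":0,"claw":70},{"dx":0,"dy":-20,"dz":0,"wx":0,"wy":0,"wz":0,"claw":70},{"dx":0,"dy":-30,"dz":0,"wx":0,"wy":0,"wz":0,"claw":70},{"dx":0,"dy":-12,"dz":0,"wx":0,"wy":0,"wz":0,"claw":70},{"dx":0,"dy":0,"dz":0,"wx":0,"wy":0,"wz":0,"claw":70},{"dx":0,"dy":0,"dz":0,"wx":0,"wy":-8.5,"wz":0,"claw":70},{"dx":0,"dy":0,"dz":0,"wx":0,"wy":-8.5,"wz":0,"claw":70},{"dx":0,"dy":0,"dz":0,"wx":0,"wy":-8.5,"wz":0,"claw":70},{"dx":0,"dy":0,"dz":0,"wx":0,"wy":-8.5,"wz":0,"claw":70},{"dx":0,"dy":0,"dz":0,"wx":0,"wy":-8.5,"wz":0,"claw":70}]' 40
python3 -m inch '[{"dx":0,"dy":0,"dz":0,"wx":0,"wy":-8.5,"wz":0,"claw":70},{"dx":0,"dy":0,"dz":0,"wx":0,"wy":-8.5,"wz":0,"claw":70},{"dx":0,"dy":0,"dz":0,"wx":0,"wy":-8.5,"wz":0,"claw":70},{"dx":0,"dy":0,"dz":0,"wx":0,"wy":-8.5,"wz":0,"claw":70},{"dx":0,"dy":0,"dz":0,"wx":0,"wy":-8.5,"wz":0,"claw":70},{"dx":0,"dy":0,"dz":0,"wx":0,"wy":-8.5,"wz":0,"claw":70},{"dx":0,"dy":0,"dz":0,"wx":0,"wy":-8.5,"wz":0,"claw":70},{"dx":0,"dy":0,"dz":0,"wx":0,"wy":-8.5,"wz":0,"claw":70},{"dx":0,"dy":0,"dz":0,"wx":0,"wy":-8.5,"wz":0,"claw":70},{"dx":0,"dy":0,"dz":0,"wx":0,"wy":-8.5,"wz":0,"claw":70},{"dx":0,"dy":0,"dz":0,"wx":0,"wy":-8.5,"wz":0,"claw":70},{"dx":0,"dy":0,"dz":0,"wx":0,"wy":-8.5,"wz":0,"claw":70}]' 40
python3 -m inch '[{"dx":0,"dy":0,"dz":0,"wx":0,"wy":-8.5,"wz":0,"claw":70},{"dx":0,"dy":0,"dz":0,"wx":0,"wy":-8.5,"wz":0,"claw":70},{"dx":0,"dy":0,"dz":0,"wx":0,"wy":-8.5,"wz":0,"claw":70},{"dx":0,"dy":0,"dz":0,"wx":0,"wy":-8.5,"wz":0,"claw":70},{"dx":0,"dy":0,"dz":0,"wx":0,"wy":-1.5,"wz":0,"claw":70},{"dx":0,"dy":0,"dz":0,"wx":0,"wy":0,"wz":0,"claw":70},{"dx":0,"dy":0,"dz":0,"wx":0,"wy":0,"wz":0,"claw":70}]' 40
python3 - <<'E'
from h import *
show(V(52,23,193),199.3)
from cell import manip
im,d=manip.get_image("wrist"); cv2.imwrite("pics/w11.png",im[:,:,::-1])
E
```

```text
clock: 25.9
ee_pos: [0.6158, -0.1314, 0.2538]
tcp_rot: [-1.569, 0.0, 1.084]
contact_force: [0.6, -0.8, -0.5]
grip_width: 0.701
clock: 27.1
ee_pos: [0.6158, -0.1314, 0.2538]
tcp_rot: [-1.571, -0.002, 2.865]
contact_force: [0.3, 0.8, 0.4]
grip_width: 0.7
clock: 27.8
ee_pos: [0.6162, -0.1316, 0.2548]
tcp_rot: [-1.571, -0.001, -2.809]
contact_force: [0.1, 0.6, -0.1]
grip_width: 0.699
t 27.80 tcp [ 0.6162 -0.1316  0.2548] rpy [-9.0020e+01 -4.0000e-02 -1.6095e+02] F [ 0.1  0.6 -0.1] grip 0.699 q1 5.7 q6 103.4 vise [ 51.   23.5 254.8]
shift mm tool [-0.7 61.8  0.9]
turn deg tool [ 0.02 -0.25  0.04]
```

View pics/w11.png

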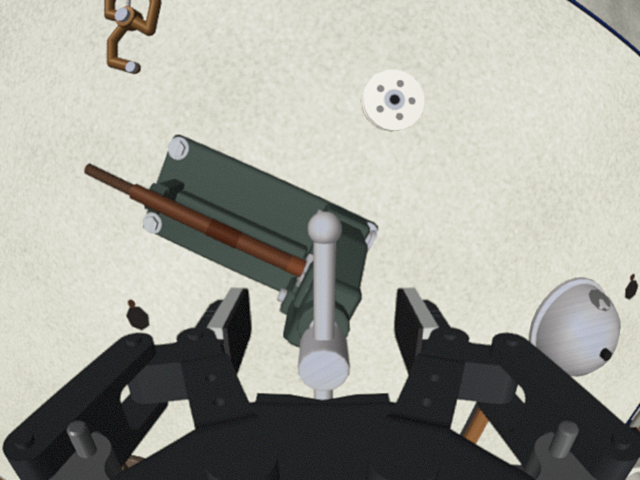

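The bar is centred and the axle is undisturbed. Gripping and turning on, in smaller bites as the jaw nears the axle.

```bash

python3 -m inch '[{"dx":0,"dy":25,"dz":0,"wx":0,"wy":0,"wz":0,"claw":70},{"dx":0,"dy":25,"dz":0,"wx":0,"wy":0,"wz":0,"claw":70},{"dx":0,"dy":12,"dz":0,"wx":0,"wy":0,"wz":0,"claw":50},{"dx":0,"dy":0,"dz":0,"wx":0,"wy":0,"wz":0,"claw":30},{"dx":0,"dy":0,"dz":0,"wx":0,"wy":0,"wz":0,"claw":0},{"dx":0,"dy":0,"dz":0,"wx":0,"wy":0,"wz":0,"claw":0},{"dx":0,"dy":0,"dz":0,"wx":0,"wy":0,"wz":0,"claw":0}]' 50
python3 -c "
from h import *
show()"
python3 -m inch '[{"dx":0.2,"dy":0.1,"dz":4,"wx":0,"wy":4,"wz":0,"claw":0},{"dx":0.4,"dy":0.14,"dz":6.8,"wx":0,"wy":7,"wz":0,"claw":0},{"dx":0.4,"dy":0.14,"dz":6.8,"wx":0,"wy":7,"wz":0,"claw":0},{"dx":0.4,"dy":0.14,"dz":6.8,"wx":0,"wy":7,"wz":0,"claw":0},{"dx":0.4,"dy":0.14,"dz":6.8,"wx":0,"wy":7,"wz":0,"claw":0},{"dx":0.4,"dy":0.14,"dz":6.8,"wx":0,"wy":7,"wz":0,"claw":0},{"dx":0.4,"dy":0.14,"dz":6.8,"wx":0,"wy":7,"wz":0,"claw":0},{"dx":0.4,"dy":0.14,"dz":6.8,"wx":0,"wy":7,"wz":0,"claw":0},{"dx":0,"dy":0,"dz":0,"wx":0,"wy":0,"wz":0,"claw":0}]' 50
python3 -c "
from h import *
show(); from cell import manip; print(manip.state()['moment'])"
```

```text
clock: 28.55
ee_pos: [0.6171, -0.1319, 0.1945]
tcp_rot: [-1.57, 0.002, -2.806]
contact_force: [0.1, -0.9, -0.2]
grip_width: 0.121
t 28.55 tcp [ 0.6171 -0.1319  0.1945] rpy [-8.9940e+01  1.1000e-01 -1.6079e+02] F [ 0.1 -0.9 -0.2] grip 0.121 q1 5.6 q6 103.6 vise [ 51.9  23.2 194.5]
clock: 29.45
ee_pos: [0.6105, -0.1821, 0.1934]
tcp_rot: [-1.571, 0.002, 2.55]
contact_force: [0.3, -4.7, 1.3]
grip_width: 0.116
t 29.45 tcp [ 0.6105 -0.1821  0.1934] rpy [-9.0020e+01  1.2000e-01  1.4609e+02] F [ 0.3 -4.7  1.3] grip 0.116 q1 0.9 q6 55.1 vise [ 51.2 -27.4 193.4]
[-1.42744327 -0.37439453 -0.03973719]
```

```bash

python3 -m inch '[{"dx":0,"dy":0.1,"dz":4.9,"wx":0,"wy":5,"wz":0,"claw":0},{"dx":0.2,"dy":0.1,"dz":4.9,"wx":0,"wy":5,"wz":0,"claw":0},{"dx":0.2,"dy":0.1,"dz":4.9,"wx":0,"wy":5,"wz":0,"claw":0},{"dx":0.2,"dy":0.1,"dz":4.9,"wx":0,"wy":5,"wz":0,"claw":0},{"dx":0.2,"dy":0.1,"dz":4.9,"wx":0,"wy":5,"wz":0,"claw":0},{"dx":0.2,"dy":0.1,"dz":4.9,"wx":0,"wy":5,"wz":0,"claw":0},{"dx":0,"dy":0,"dz":0,"wx":0,"wy":0,"wz":0,"claw":0}]' 80
python3 -c "
from h import *
show(); from cell import manip; print(manip.state()['moment'])"
```

```text
clock: 30.15
ee_pos: [0.5887, -0.2013, 0.1928]
tcp_rot: [-1.572, 0.002, 2.03]
contact_force: [-0.8, -6.1, 2.6]
grip_width: 0.105
t 30.15 tcp [ 0.5887 -0.2013  0.1928] rpy [-9.0040e+01  1.0000e-01  1.1633e+02] F [-0.8 -6.1  2.6] grip 0.105 q1 -0.9 q6 27.2 vise [ 31.7 -48.9 192.8]
[-1.93391335  0.22159054 -0.05390426]
```

```bash

python3 -m inch '[{"dx":-0.6,"dy":0.1,"dz":4.9,"wx":0,"wy":5,"wz":0,"claw":0},{"dx":0.2,"dy":0.1,"dz":4.9,"wx":0,"wy":5,"wz":0,"claw":0},{"dx":0.2,"dy":0.1,"dz":4.9,"wx":0,"wy":5,"wz":0,"claw":0},{"dx":0.2,"dy":0.1,"dz":4.9,"wx":0,"wy":5,"wz":0,"claw":0},{"dx":0.2,"dy":0.1,"dz":4.9,"wx":0,"wy":5,"wz":0,"claw":0},{"dx":0,"dy":0,"dz":0,"wx":0,"wy":0,"wz":0,"claw":0}]' 80
python3 -c "
from h import *
show(); from cell import manip; print(manip.state()['moment'])"
```

```text
clock: 30.75
ee_pos: [0.5651, -0.2073, 0.1922]
tcp_rot: [-1.571, 0.001, 1.595]
contact_force: [-2.7, -2.7, 5.7]
grip_width: 0.108
t 30.75 tcp [ 0.5651 -0.2073  0.1922] rpy [-9.004e+01  5.000e-02  9.141e+01] F [-2.7 -2.7  5.7] grip 0.108 q1 -1.5 q6 2.9 vise [  9.  -57.7 192.2]
[-1.17269526  0.97625773 -0.02074132]
```

```bash

python3 -m inch '[{"dx":0.1,"dy":0.05,"dz":3,"wx":0,"wy":3,"wz":0,"claw":0},{"dx":0.1,"dy":0.05,"dz":3,"wx":0,"wy":3,"wz":0,"claw":0},{"dx":0.1,"dy":0,"dz":2,"wx":0,"wy":2,"wz":0,"claw":0},{"dx":0,"dy":0,"dz":0,"wx":0,"wy":0,"wz":0,"claw":0}]' 80
python3 -c "
from h import *
show(); from cell import manip; print(manip.state()['moment'])"
python3 -m inch '[{"dx":0.1,"dy":0,"dz":2,"wx":0,"wy":2,"wz":0,"claw":0},{"dx":0.1,"dy":0,"dz":1,"wx":0,"wy":1,"wz":0,"claw":0},{"dx":0,"dy":0,"dz":0,"wx":0,"wy":0,"wz":0,"claw":0}]' 80
python3 -c "
from h import *
show(); from cell import manip; print(manip.state()['moment'])"
```

```text
clock: 31.15
ee_pos: [0.5576, -0.207, 0.192]
tcp_rot: [-1.572, 0.001, 1.458]
contact_force: [-2.5, -4.1, 6.7]
grip_width: 0.111
t 31.15 tcp [ 0.5576 -0.207   0.192 ] rpy [-9.006e+01  6.000e-02  8.352e+01] F [-2.5 -4.1  6.7] grip 0.111 q1 -1.5 q6 -5.0 vise [  1.6 -58.2 192. ]
[-1.65787646  0.74169326  0.10128861]
clock: 31.45
ee_pos: [0.5548, -0.2066, 0.192]
tcp_rot: [-1.572, 0.001, 1.406]
contact_force: [-1.8, -6.2, 6.9]
grip_width: 0.106
t 31.45 tcp [ 0.5548 -0.2066  0.192 ] rpy [-9.007e+01  7.000e-02  8.055e+01] F [-1.8 -6.2  6.9] grip 0.106 q1 -1.5 q6 -8.0 vise [ -1.3 -58.2 192. ]
[-1.93279644  0.60439262  0.12314808]
```

```bash

python3 -m inch '[{"dx":0,"dy":0,"dz":2,"wx":0,"wy":2,"wz":0,"claw":0},{"dx":0,"dy":0,"dz":0,"wx":0,"wy":0,"wz":0,"claw":0}]' 80
python3 -c "
from h import *
show(); from cell import manip; print(manip.state()['moment'])"
python3 -m inch '[{"dx":0,"dy":0,"dz":2,"wx":0,"wy":2,"wz":0,"claw":0},{"dx":0,"dy":0,"dz":0,"wx":0,"wy":0,"wz":0,"claw":0}]' 80
python3 - <<'E'
from h import *
show(); from cell import manip; print(manip.state()['moment'])
im,d=manip.get_image("wrist"); cv2.imwrite("pics/w12.png",im[:,:,::-1])
E
```

```text
clock: 31.65
ee_pos: [0.5544, -0.2065, 0.1921]
tcp_rot: [-1.575, 0.001, 1.372]
contact_force: [4.1, -6.6, 2.0]
grip_width: 0.108
t 31.65 tcp [ 0.5544 -0.2065  0.1921] rpy [-9.023e+01  7.000e-02  7.858e+01] F [ 4.1 -6.6  2. ] grip 0.108 q1 -1.4 q6 -10.0 vise [ -1.7 -58.1 192.1]
[-2.69207316 -1.38227906  0.67894932]
clock: 31.85
ee_pos: [0.554, -0.2063, 0.1922]
tcp_rot: [-1.578, 0.001, 1.338]
contact_force: [9.3, -10.8, -2.5]
grip_width: 0.106
t 31.85 tcp [ 0.554  -0.2063  0.1922] rpy [-9.040e+01  7.000e-02  7.664e+01] F [  9.3 -10.8  -2.5] grip 0.106 q1 -1.4 q6 -12.0 vise [ -2.1 -58.  192.2]
[-3.66879202 -3.34227643  1.14085153]
```

View pics/w12.png

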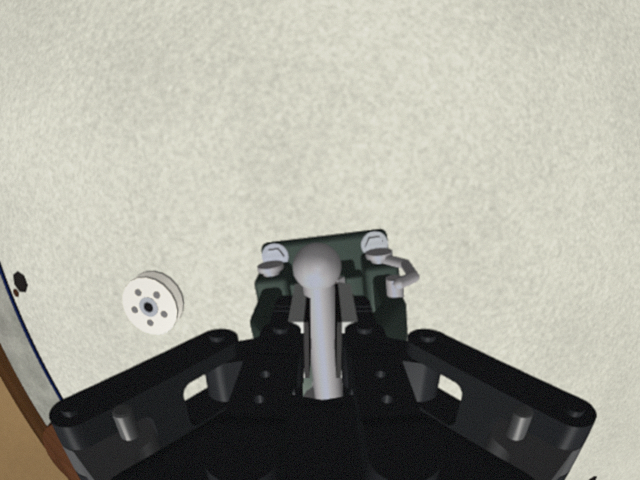

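The stop is reached: the TCP moves only 0.4 mm per 2 mm commanded, the force has risen to 9 N and the moment to 1.1 N m, and the bar is starting to skew in the pads. One last firm push without turn, then I'll relax, release and lift.

```bash

python3 -m inch '[{"dx":0,"dy":0,"dz":2.5,"wx":0,"wy":0,"wz":0,"claw":0},{"dx":0,"dy":0,"dz":0,"wx":0,"wy":0,"wz":0,"claw":0}]' 80
python3 -c "
from h import *
show(); from cell import manip; print(manip.state()['moment'])"
python3 -m inch '[{"dx":0,"dy":0,"dz":-3,"wx":0,"wy":-2,"wz":0,"claw":0},{"dx":0,"dy":0,"dz":-2,"wx":0,"wy":-1,"wz":0,"claw":10},{"dx":0,"dy":0,"dz":0,"wx":0,"wy":0,"wz":0,"claw":40},{"dx":0,"dy":0,"dz":0,"wx":0,"wy":0,"wz":0,"claw":70},{"dx":0,"dy":0,"dz":0,"wx":0,"wy":0,"wz":0,"claw":70},{"dx":0,"dy":-20,"dz":0,"wx":0,"wy":0,"wz":0,"claw":70},{"dx":0,"dy":-40,"dz":0,"wx":0,"wy":0,"wz":0,"claw":70},{"dx":-20,"dy":-40,"dz":0,"wx":0,"wy":0,"wz":0,"claw":70},{"dx":-40,"dy":-20,"dz":0,"wx":0,"wy":0,"wz":0,"claw":70},{"dx":0,"dy":0,"dz":0,"wx":0,"wy":0,"wz":0,"claw":70},{"dx":0,"dy":0,"dz":0,"wx":0,"wy":0,"wz":0,"claw":70}]' 40
python3 - <<'E'
from h import *
show(); from cell import manip
for n in("wrist","scene","top"):
    k=manip.camera_params(n);im,d=manip.get_image(n); np.savez(f"pics/{n}13.npz",im=im,d=d,**k)
    a=im if n!="scene" else cv2.resize(im[150:310,250:450],None,fx=4,fy=3.6,interpolation=cv2.INTER_CUBIC); cv2.imwrite(f"pics/{n}13.png",a[:,:,::-1])
E
```

```text
clock: 32.1
ee_pos: [0.5538, -0.2062, 0.1923]
tcp_rot: [-1.582, 0.001, 1.339]
contact_force: [16.8, -14.3, -8.2]
grip_width: 0.108
t 32.10 tcp [ 0.5538 -0.2062  0.1923] rpy [-9.063e+01  6.000e-02  7.672e+01] F [ 16.8 -14.3  -8.2] grip 0.108 q1 -1.3 q6 -12.0 vise [ -2.4 -57.8 192.3]
[-4.97066857 -5.98890199  1.15339849]
clock: 33.2
ee_pos: [0.5413, -0.265, 0.311]
tcp_rot: [-1.571, -0.001, 1.382]
contact_force: [1.4, 0.1, -0.9]
grip_width: 0.7
t 33.20 tcp [ 0.5413 -0.265   0.311 ] rpy [-9.002e+01 -5.000e-02  7.918e+01] F [ 1.4  0.1 -0.9] grip 0.700 q1 -7.6 q6 -3.3 vise [  -8.  -117.7  311. ]
```

View pics/wrist13.png

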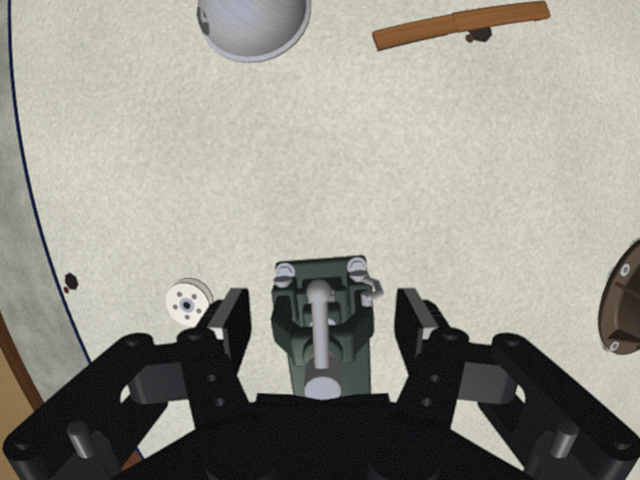

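View pics/scene13.png

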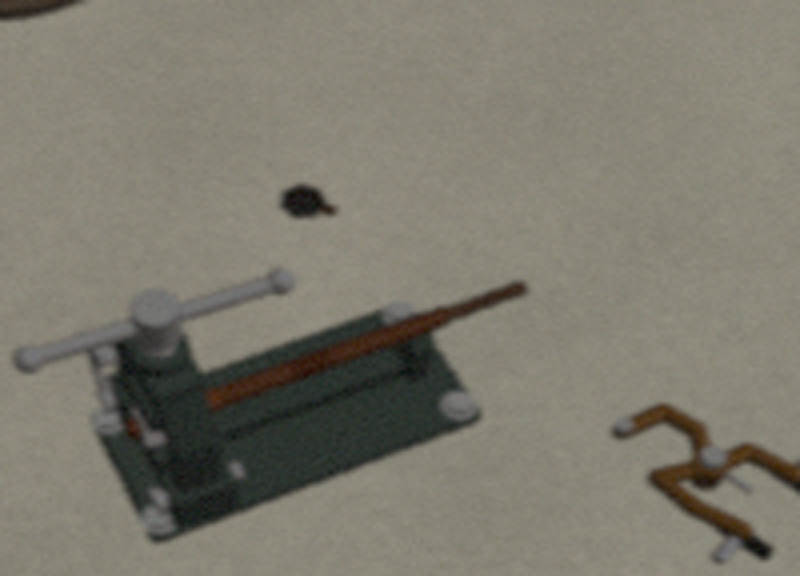

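View pics/top13.png

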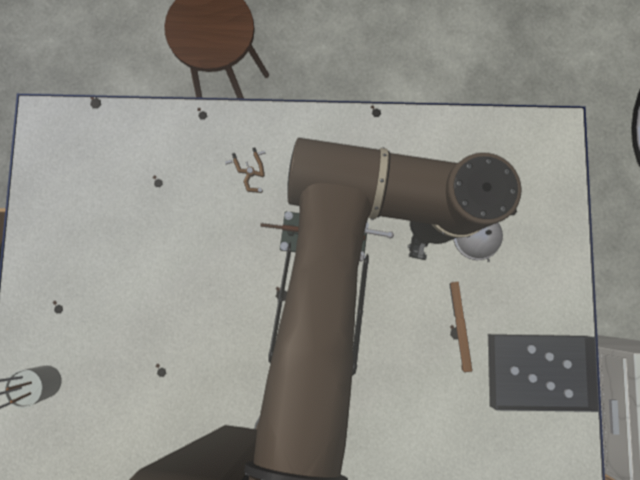

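The bar now lies along the vise (balls at (28,358) and (281,280) in the scene crop). The axle and the other parts are unchanged. I'll check that the bar didn't turn back when released.

```bash

python3 - <<'E'
from h import *
s=load('pics/scene13.npz')
f=lambda u,v,z:V_inv(atz(s,249.5+u/4,149.5+v/3.6,z))
a=f(28,358,.205);b=f(281,280,.205);d=b-a; print(a,b,np.hypot(*d[:2]),'bar angle',np.degrees(np.arctan2(d[1],d[0])), 'hub',f(155,305,.222))
for n,(u,v) in dict(thread=(525,286),shoulder=(447,315),plain=(124,430)).items(): print(n,f(u,v,.075).round(1))
k=load('pics/wrist13.npz'); R=cv2.Rodrigues(k['rvec'])[0]; o=-R.T@k['tvec']
def wz(u,v,z):
    a=np.array([(u-k['cx']),(v-k['cy'])])/k['fx']; r=np.hypot(*a); d=np.append(a/r*np.sin(r),np.cos(r)); d=R.T@d; return o+d*(z-o[2])/d[2]
a=V_inv(wz(319.5,292,.205));b=V_inv(wz(322,388,.222)); print(a,b,np.degrees(np.arctan2(*(b-a)[[1,0]])))
E
```

```text
[ -4.52450829 -79.46898819 205.        ] [  1.40342657  77.23490441 205.        ] 156.81597611732158 bar angle 87.83359705802665 hub [ -1.01163751  -1.06042731 222.        ]
thread [ -3.3 259.4  75. ]
shoulder [ -2.2 199.8  75. ]
plain [ -1.9 -32.1  75. ]
[ -1.61021904 -79.49166509 205.        ] [  1.96423073  -5.64794022 222.        ] 87.22872655458731
```

```bash
python3 -c "
from cell import manip
print(manip.sign_off(), manip.state()['clock'])"
```

```text
the job is handed in; nothing more can be done
the job is handed in; nothing more can be done
```

The axle is clamped in the yoke vise, ready for brushing its thread, and I handed the job in. The last clock reading was 33.2 s of the allowed 72 s.

**What I did:** I picked up the axle, slid it plain end first between the jaws, and laid it in the lower jaw and on the rest. I then screwed the top jaw down about 455° in three grips, all on the same end of the bar (bar_a), turning the gripper round between them.

**Last checks:**
- **Axle:** the plain end is about 32 mm past the screw axis (20 to 44 mm wanted). The thread starts at about 200 mm, clear of the rest's 186 mm end.
- **Handle:** it came up against the stop. The tool moved only 0.2–0.4 mm for each 2 to 2.5 mm commanded, and the force on it reached about 24 N. After I let go, the cameras put the bar at about 452 to 453°, or 7.89 to 7.90 rad, and the stop is at 7.9.
- **Other parts:** the caliper, pulley, headlamp and wire brush showed no visible shift in the last pictures, and the gripper is clear of everything.

**Less certain:**
- Before releasing I eased the still-clamped gripper back, and I did not push the handle again afterwards. It could have turned back by up to about 1°, which is as fine as the pictures can show.
- The scene camera puts the axle 2 to 3 mm to one side of the vise's centre line, while the wrist camera had it within about 2 mm the other way before clamping. Both are about the size of the calibration error.

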